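# Nest the kidney dishes and lay out the collets

### The arm

A 6-joint arm with a two-finger parallel gripper is mounted at the origin on the work surface. World frame = base frame: x ahead of the robot, y to its left, z up, the work surface at z = 0. Lengths are in mm, angles in rad, forces in N, time in s.
With the tool pointing down it reaches from about 275 to 975 mm from the base axis. Payload 8.4 kg.
Tool frame: the origin (TCP) lies midway between the tips of the shut fingers; the grasp point (between the pads) lies 19 mm behind it; z points along the fingers, y is the direction in which the jaws open and shut (so a half turn about z gives the same grasp; the last joint's range is limited). The gripper opens to 92 mm and grips with 3 to 60 N. Pads are 20 mm wide; open, the fingers measure 128 mm over their backs; the gripper's body (75 mm by 189 mm) begins 69 mm behind the grasp point.
Start: joints at [1.2, 0.353, 1.633, -0, 1.155, -0.002], TCP at [225.309, 582.978, 214.583] pointing down, gripper open.
Joint ranges: [-2.63, 2.63], [-0.92, 2.1], [0.06, 2.66], [-1.3, 4.44], [0, 2.69], [-3.02, 3.02]. Speed limits (rad/s): [2.22, 2.22, 2.79, 3.14, 3.14, 3.14].

### API

Orientations are given as a unit quaternion [w, x, y, z].
In Python, from cell import monitor, eyes, order gives the robot as it stands. The module is installed in compiled form; this text tells all that it offers.
- The arm moves only by the tool arm_command, never from a script. Its arguments are lists of equal length, an entry for each row: "linear": the shift along the tool's x, y, z in mm, a list of three; "turn": the turn about the tool's z in rad. A call has 1 to 20 rows; each row is the pose to reach, as a shift and turn from the pose measured when the call began, along the tool's axes at that moment; what a row does not reach only later rows make up. A row lasts 1/12 s, in which the tool goes at most 41.7 mm and 7.16 degrees, less where a joint would pass 70% of its speed; a pose out of reach is approached as far as the arm can. A call with a gripper value outside its range is refused whole. "jaw" is the closure in counts, from 0 (fully open) to 255 (shut), set as the call begins (left out, the last holds). The fingers move at their own pace and stop on an object; the grip force is fixed at half the most. Time passes only in rows, so rows that repeat a pose let the fingers close. It gives the time, the measured TCP pose, the force and the opening at its end, in the units of the state.
- monitor.get_obs(): the state, without advancing time (a new reading comes with each control period).
- eyes.camera(name): name is "side" or "top"; returns (picture, depth): 420x560x3 uint8, red, green, blue; 420x560 float32, mm along the optical axis (not along the pixel's ray), 0 where there is no reading.
- eyes.camera_model(name): a dict with "fx", "fy", "cx", "cy" (pixels), "D" ([k1, k2, p1, p2, k3] as OpenCV has them; the pictures are not rectified), "eye" and "rotation" of the camera in the world. Camera axes: x right, y down, z forward; pixel columns grow to the right and rows downward; lengths in mm; the calibration is good to about 2 mm. A picture is of the moment at which its call begins. camera_model takes no time and is no camera call.
- order.sign_off(): hands the job in, once; it reports no verdict.
The state is a dict: "clock": time; "qpos": joint angles; "dq": joint speeds; "joint_torque": joint torques, N m; "tool_pos": TCP position; "tool_rot": TCP orientation; "force": force on the tool from outside, world axes, zero at the start; "moment": the same for the moment, N m; "grip_width": finger opening in mm.
Only numpy, scipy, OpenCV 4.12 (cv2) and the standard library are available. Lean on these libraries where they do the work, as an engineer would, in place of code of your own. Each camera call takes 0.05 s, during which the arm holds its last target. There are 200 camera calls.

### The job

Clear this repair bench for the next job: nest all the shallow kidney dishes in the deep one, one upon another, each turned so that its outline matches the dish below and it sits fully home. Take every collet out of the pocket tray in the cabinet's top drawer and lay them all in the topmost dish of the stack, and leave the drawer shut. Do not disturb the other tools on the bench.

Things in the scene. Friction and masses are not known exactly. Their poses are not given: they have to be found in the camera images.
- deep_dish: cast-aluminium kidney parts dish, the deep one: 48 mm high, foot, walls and outline as dish1: a band 54 mm wide with round ends about an arc of 70 mm radius, 39 degrees to each side, centred on its -x (hollow) side. Origin: underside, centre of the middle; x across it to the bulging side, y along it, z up. Nested dishes have their origins 36, 54, 72, 90, 108 mm above it. 0.28 kg, loose
- dish1: aluminium kidney dish, shallow: 30 mm high, outline 143 x 71 mm, 54 mm across its middle. Solid foot 12 mm high, set in 6.5 mm; upright 4 mm walls, inner floor 12 mm and rim 30 mm up. Origin: underside, centre of the middle; x across it to the bulging side, y along it. The foot enters the dish below with 2.5 mm play and the wall stands on its rim: 18 mm per dish. 0.12 kg; may be absent
- dish2: a shallow kidney dish, same as dish1: 30 mm high, 143 mm long, 54 mm across its middle (grip it there, along its x); origin and axes as dish1; stands loose on the bench, turned any way; may be absent
- dish3: a shallow kidney dish, same as dish1: 30 mm high, 143 mm long, 54 mm across its middle (grip it there, along its x); origin and axes as dish1; stands loose on the bench, turned any way; may be absent
- dish4: a shallow kidney dish, same as dish1: 30 mm high, 143 mm long, 54 mm across its middle (grip it there, along its x); origin and axes as dish1; stands loose on the bench, turned any way; may be absent
- dish5: a shallow kidney dish, same as dish1: 30 mm high, 143 mm long, 54 mm across its middle (grip it there, along its x); origin and axes as dish1; stands loose on the bench, turned any way; may be absent
- collet1: steel spring collet, 34 mm high; collar 26 mm in diameter from 26 to 31 mm up, tapering to 18 mm at its lower end; 75 g. Origin: centre of the small end; z up its axis. At the start upright in a 25 mm pocket 16 mm deep of the tray in the upper drawer, 18 mm standing out; the drawer front's edge is 7 mm higher than its top. May be absent
- collet2: a spring collet, same as collet1 (34 mm high, 26 mm collar), upright in another pocket; origin and axis as collet1; may be absent
- collet3: a spring collet, same as collet1 (34 mm high, 26 mm collar), upright in another pocket; origin and axis as collet1; may be absent
- collet4: a spring collet, same as collet1 (34 mm high, 26 mm collar), upright in another pocket; origin and axis as collet1; may be absent
- collet1_mid (a point): the point on the axis of collet1, 17 mm above its small end (the middle of its length)
- collet2_mid (a point): the point on the axis of collet2, 17 mm above its small end (the middle of its length)
- collet3_mid (a point): the point on the axis of collet3, 17 mm above its small end (the middle of its length)
- collet4_mid (a point): the point on the axis of collet4, 17 mm above its small end (the middle of its length)
- cabinet: grey two-drawer steel bench cabinet, 240 mm deep, 190 wide, 134 high, fixed. Origin: centre of its underside; -x is its front (face 120 mm ahead), z up. Tray in the upper drawer: two rows of three pockets, rows 52 mm and columns 46 mm apart; with the drawer shut the rows lie 54 and 2 mm ahead of the origin, pocket floors 81 mm above the bench
- cabinet_drawer0 (a joint): how far the upper drawer is pulled out to the cabinet's -x, m: 0 shut (as at the start), 0.165 fully open; slides with about 1 N of friction and stays where it is left. Pulled 150 mm or more, both rows can be reached from above. Its front is 15 mm thick, top edge 121 mm above the bench, inner face 45 mm ahead of the front row's centres
- cabinet_drawer0_handle (a point): middle of the upper drawer's bar handle: a round steel bar 95 mm long along the cabinet's y, 11 mm thick, its axis 35 mm in front of the drawer's face and 98 mm above the bench (36 mm below the cabinet's top); moves with the drawer
- solder_reel: bystander: grey reel 48 mm in diameter, 40 mm high, loose; origin at the centre of its underside
- flux_jar: bystander: amber jar 44 mm in diameter, 50 mm high, loose; origin at the centre of its underside
- wrench: bystander: steel spanner lying on the bench, loose, under 25 mm high; origin at the middle of its underside, x along it
- screwdriver: bystander: screwdriver with an orange handle lying on the bench, loose; origin under its middle, x along it
- pliers: bystander: pliers with orange grips lying on the bench, about 170 mm long and 14 mm high, loose; origin under their middle, x along them
Mind the look-alikes: they are no part of the job. Leave any blue look-alike of the dish1 alone. Leave any green look-alike of the dish5 alone.

How it is judged (in metres and radians):
At the end, for the whole second after the job is handed in: Each shallow dish nested on the deep one: within 20 mm and 0.3 rad of it (the plays add up), level (0.08 rad), at a nested height (36, 54, 72, 90, 108 mm) to 4 mm; deep dish level; each collet in the topmost dish (its middle 2 to 25 mm over the floor); upper drawer within 10 mm of shut; all at rest (horizontal distance between each of dish1, dish2, dish3, dish4, dish5 and deep_dish below 0.02 m and angle between the x axis of each of dish1, dish2, dish3, dish4, dish5 and the x axis of deep_dish, either way round below 0.3 rad and angle between each of dish1, dish2, dish3, dish4, dish5, deep_dish's own z axis and vertical below 0.08 rad and linear speed of each of dish1, dish2, dish3, dish4, dish5, collet1, collet2, collet3, collet4, deep_dish below 0.02 m/s and (z of dish1 in the frame of deep_dish between 0.032 and 0.04 m or z of dish1 in the frame of deep_dish between 0.05 and 0.058 m or z of dish1 in the frame of deep_dish between 0.068 and 0.076 m or z of dish1 in the frame of deep_dish between 0.086 and 0.094 m or z of dish1 in the frame of deep_dish between 0.104 and 0.112 m) and (z of dish2 in the frame of deep_dish between 0.032 and 0.04 m or z of dish2 in the frame of deep_dish between 0.05 and 0.058 m or z of dish2 in the frame of deep_dish between 0.068 and 0.076 m or z of dish2 in the frame of deep_dish between 0.086 and 0.094 m or z of dish2 in the frame of deep_dish between 0.104 and 0.112 m) and (z of dish3 in the frame of deep_dish between 0.032 and 0.04 m or z of dish3 in the frame of deep_dish between 0.05 and 0.058 m or z of dish3 in the frame of deep_dish between 0.068 and 0.076 m or z of dish3 in the frame of deep_dish between 0.086 and 0.094 m or z of dish3 in the frame of deep_dish between 0.104 and 0.112 m) and (z of dish4 in the frame of deep_dish between 0.032 and 0.04 m or z of dish4 in the frame of deep_dish between 0.05 and 0.058 m or z of dish4 in the frame of deep_dish between 0.068 and 0.076 m or z of dish4 in the frame of deep_dish between 0.086 and 0.094 m or z of dish4 in the frame of deep_dish between 0.104 and 0.112 m) and (z of dish5 in the frame of deep_dish between 0.032 and 0.04 m or z of dish5 in the frame of deep_dish between 0.05 and 0.058 m or z of dish5 in the frame of deep_dish between 0.068 and 0.076 m or z of dish5 in the frame of deep_dish between 0.086 and 0.094 m or z of dish5 in the frame of deep_dish between 0.104 and 0.112 m) and ((x of collet1_mid in the frame of dish1 between -0.035 and 0.02 m and y of collet1_mid in the frame of dish1 between -0.06 and 0.06 m and z of collet1_mid in the frame of dish1 between 0.014 and 0.037 m) or (x of collet1_mid in the frame of dish2 between -0.035 and 0.02 m and y of collet1_mid in the frame of dish2 between -0.06 and 0.06 m and z of collet1_mid in the frame of dish2 between 0.014 and 0.037 m) or (x of collet1_mid in the frame of dish3 between -0.035 and 0.02 m and y of collet1_mid in the frame of dish3 between -0.06 and 0.06 m and z of collet1_mid in the frame of dish3 between 0.014 and 0.037 m) or (x of collet1_mid in the frame of dish4 between -0.035 and 0.02 m and y of collet1_mid in the frame of dish4 between -0.06 and 0.06 m and z of collet1_mid in the frame of dish4 between 0.014 and 0.037 m) or (x of collet1_mid in the frame of dish5 between -0.035 and 0.02 m and y of collet1_mid in the frame of dish5 between -0.06 and 0.06 m and z of collet1_mid in the frame of dish5 between 0.014 and 0.037 m)) and ((x of collet2_mid in the frame of dish1 between -0.035 and 0.02 m and y of collet2_mid in the frame of dish1 between -0.06 and 0.06 m and z of collet2_mid in the frame of dish1 between 0.014 and 0.037 m) or (x of collet2_mid in the frame of dish2 between -0.035 and 0.02 m and y of collet2_mid in the frame of dish2 between -0.06 and 0.06 m and z of collet2_mid in the frame of dish2 between 0.014 and 0.037 m) or (x of collet2_mid in the frame of dish3 between -0.035 and 0.02 m and y of collet2_mid in the frame of dish3 between -0.06 and 0.06 m and z of collet2_mid in the frame of dish3 between 0.014 and 0.037 m) or (x of collet2_mid in the frame of dish4 between -0.035 and 0.02 m and y of collet2_mid in the frame of dish4 between -0.06 and 0.06 m and z of collet2_mid in the frame of dish4 between 0.014 and 0.037 m) or (x of collet2_mid in the frame of dish5 between -0.035 and 0.02 m and y of collet2_mid in the frame of dish5 between -0.06 and 0.06 m and z of collet2_mid in the frame of dish5 between 0.014 and 0.037 m)) and ((x of collet3_mid in the frame of dish1 between -0.035 and 0.02 m and y of collet3_mid in the frame of dish1 between -0.06 and 0.06 m and z of collet3_mid in the frame of dish1 between 0.014 and 0.037 m) or (x of collet3_mid in the frame of dish2 between -0.035 and 0.02 m and y of collet3_mid in the frame of dish2 between -0.06 and 0.06 m and z of collet3_mid in the frame of dish2 between 0.014 and 0.037 m) or (x of collet3_mid in the frame of dish3 between -0.035 and 0.02 m and y of collet3_mid in the frame of dish3 between -0.06 and 0.06 m and z of collet3_mid in the frame of dish3 between 0.014 and 0.037 m) or (x of collet3_mid in the frame of dish4 between -0.035 and 0.02 m and y of collet3_mid in the frame of dish4 between -0.06 and 0.06 m and z of collet3_mid in the frame of dish4 between 0.014 and 0.037 m) or (x of collet3_mid in the frame of dish5 between -0.035 and 0.02 m and y of collet3_mid in the frame of dish5 between -0.06 and 0.06 m and z of collet3_mid in the frame of dish5 between 0.014 and 0.037 m)) and ((x of collet4_mid in the frame of dish1 between -0.035 and 0.02 m and y of collet4_mid in the frame of dish1 between -0.06 and 0.06 m and z of collet4_mid in the frame of dish1 between 0.014 and 0.037 m) or (x of collet4_mid in the frame of dish2 between -0.035 and 0.02 m and y of collet4_mid in the frame of dish2 between -0.06 and 0.06 m and z of collet4_mid in the frame of dish2 between 0.014 and 0.037 m) or (x of collet4_mid in the frame of dish3 between -0.035 and 0.02 m and y of collet4_mid in the frame of dish3 between -0.06 and 0.06 m and z of collet4_mid in the frame of dish3 between 0.014 and 0.037 m) or (x of collet4_mid in the frame of dish4 between -0.035 and 0.02 m and y of collet4_mid in the frame of dish4 between -0.06 and 0.06 m and z of collet4_mid in the frame of dish4 between 0.014 and 0.037 m) or (x of collet4_mid in the frame of dish5 between -0.035 and 0.02 m and y of collet4_mid in the frame of dish5 between -0.06 and 0.06 m and z of collet4_mid in the frame of dish5 between 0.014 and 0.037 m)) and value of joint cabinet_drawer0 below 0.01 m); the robot touches nothing.
It fails at once if one of the bystanders (reel, jar, spanner, screwdriver, pliers) is moved more than 30 mm (distance of any of solder_reel, flux_jar, wrench, screwdriver, pliers from where it was at the start of the episode above 0.03 m).
Of dish1, dish2, dish3, dish4, dish5 only 3 to 5 are there at a start; the rules pass over those that are not, and their reading is None.
Of collet1, collet2, collet3, collet4 only 2 to 3 are there at a start; the rules pass over those that are not, and their reading is None.
At some moment in a run one of dish1, dish2, dish3, dish4, dish5 may be knocked a few centimetres aside while the robot is not near it.
It also fails if it takes over 210 s, if anything falls off the work surface, if the arm or the gripper's body presses on something with over 40 N, if the wrist force passes 120 N, or if a joint passes its speed limit or range.

## Working session

There is one attempt and no reset: what is moved stays moved. The work goes in short steps, Python scripts to look and compute and a tool call to move; the robot and the scene stay as the last step left them, time stands still between calls to the robot, and variables do not carry over. Pictures are saved under pics/ and viewed, about 12 in all and at most 16, crops included, and the job is handed in when it is done.

Besides the shell and the picture viewer there is one more tool, called after "Emit:" as a command line: name --pt "numbers of a row" for each row, then --argument value for the rest. arm_command: Moves the arm, as the interface text tells. Its arguments: {"type":"object","properties":{"linear":{"type":"array"},"turn":{"type":"array"},"jaw":{"type":"number"}},"required":["linear","turn"]}

```bash
mkdir -p pics; cat > h.py <<'E'
import numpy as np, cv2
from cell import monitor, eyes, order
def snap(n):
    rgb,d=eyes.camera(n); return rgb,d,eyes.camera_model(n)
def K(m): return np.array([[m['fx'],0,m['cx']],[0,m['fy'],m['cy']],[0,0,1.]])
def rays(m,uv):
    uv=np.asarray(uv,float).reshape(-1,1,2)
    n=cv2.undistortPoints(uv,K(m),np.array(m['D'],float)).reshape(-1,2)
    r=np.c_[n,np.ones(len(n))]
    return r@rot(m).T
def rot(m):
    R=np.array(m['rotation'],float)
    if R.size==4:
        from scipy.spatial.transform import Rotation as Q
        return Q.from_quat(np.roll(R,-1)).as_matrix()
    return R.reshape(3,3)
def onplane(m,uv,z):
    r=rays(m,uv); e=np.array(m['eye'],float)
    return e+r*((z-e[2])/r[:,2])[:,None]
def cloud(d,m):
    v,u=np.mgrid[:d.shape[0],:d.shape[1]]
    r=rays(m,np.c_[u.ravel(),v.ravel()])
    return (np.array(m['eye'])+r*d.reshape(-1,1)).reshape(*d.shape,3)
E
python3 - <<'E'
from h import *
for n in('top','side'):
    r,d,m=snap(n); print(n,m); cv2.imwrite(f'pics/{n}0.png',cv2.resize(r[...,::-1],(784,588)))
    np.savez(f'{n}0.npz',r=r,d=d)
print(monitor.get_obs())
E
```

```text
top {'fx': 535.873529642813, 'fy': 535.873529642813, 'cx': 280.26764876171836, 'cy': 207.2930317837425, 'D': array([-0.02718132,  0.        ,  0.        ,  0.        ,  0.        ]), 'eye': array([ 248.25373776,   77.86812347, 1388.46737119]), 'rotation': array([ 0.07038718, -0.68019439,  0.72574229, -0.07536153])}
side {'fx': 387.88137697075746, 'fy': 387.88137697075746, 'cx': 278.2996026250045, 'cy': 207.13042130345315, 'D': array([-0.09473662,  0.        ,  0.        ,  0.        ,  0.        ]), 'eye': array([ 288.77652485, -650.63524636,  810.58067693]), 'rotation': array([-0.38868933,  0.90741493, -0.14538454,  0.06619737])}
{'clock': 0.1, 'qpos': array([ 1.19959317e+00,  3.53585817e-01,  1.63404701e+00, -1.93299268e-05,
        1.15521910e+00, -2.38436927e-03]), 'dq': array([ 0.00076474, -0.00156957, -0.00124947, -0.00151161,  0.00220875,
       -0.00014256]), 'joint_torque': array([-8.17134114e-04, -5.94906700e+01, -3.34928477e+01,  6.97109546e-02,
        1.83518906e-02, -4.73624834e-05]), 'tool_pos': array([225.1555451 , 582.55501872, 213.93990711]), 'tool_rot': array([-1.08242733e-04,  1.83362094e-01,  9.83045241e-01, -6.20322303e-04]), 'force': array([0.01345041, 0.20820582, 0.36713912]), 'moment': array([-0.00853089,  0.00795282,  0.01791833]), 'grip_width': 92.03115336942851}
```

View pics/top0.png

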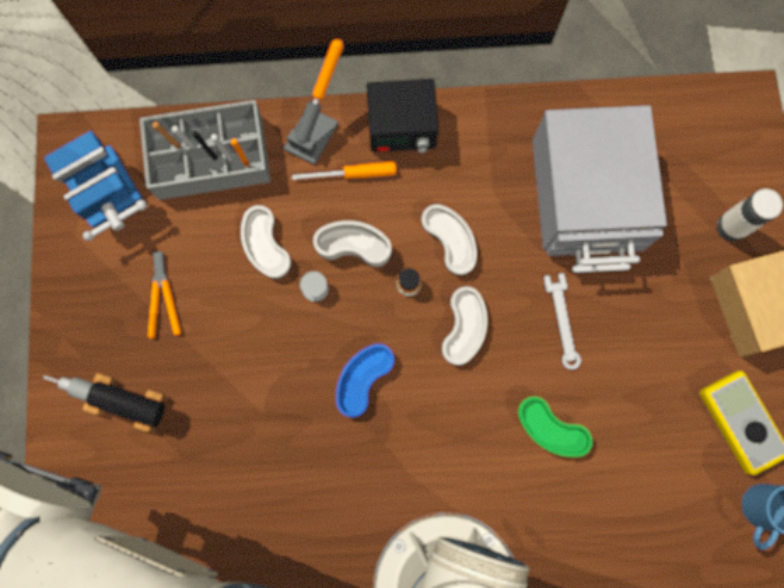

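View pics/side0.png

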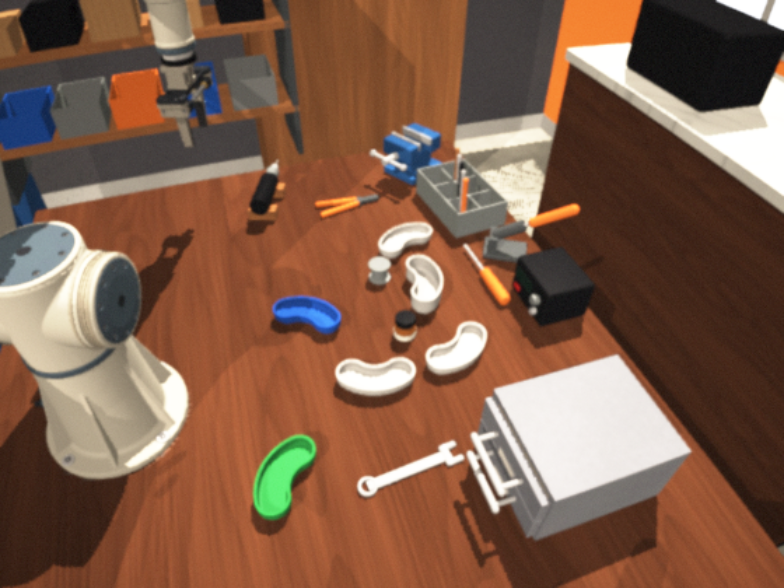

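Top view, in the enlarged 784 px picture: the white dishes are at (265,242), (353,243), (450,240) and (466,326). The one at (353,243) has deeper walls and looks like the deep dish. Blue (365,380) and green (555,427) are look-alikes. The reel is at (314,286), the jar at (409,280) and the cabinet at (600,180) with its handle at (605,262). I'll measure next.

```bash
cat >> h.py <<'E'
def dishes(r,d,m,zlo=None):
    P=cloud(d,m); hsv=cv2.cvtColor(r,cv2.COLOR_RGB2HSV)
    bx=(P[...,0]>200)&(P[...,0]<760)&(P[...,1]>-170)&(P[...,1]<420)
    w=((hsv[...,1]<70)&(hsv[...,2]>110)&bx&(P[...,2]>8)&(P[...,2]<160)).astype(np.uint8)
    w=cv2.morphologyEx(w,cv2.MORPH_OPEN,np.ones((3,3),np.uint8))
    out=[]
    for c in cv2.findContours(w,cv2.RETR_EXTERNAL,cv2.CHAIN_APPROX_NONE)[0]:
        if cv2.contourArea(c)<900: continue
        M=np.zeros_like(w); cv2.drawContours(M,[c],-1,1,-1)
        h=np.percentile(P[...,2][M>0],95)
        zr=min([30,48,66,84,102,120,138],key=lambda q:abs(q-h))
        rim=((M>0)&(P[...,2]>zr-9)).astype(np.uint8)
        rim=cv2.morphologyEx(rim,cv2.MORPH_CLOSE,np.ones((5,5),np.uint8))
        cc=max(cv2.findContours(rim,cv2.RETR_EXTERNAL,cv2.CHAIN_APPROX_NONE)[0],key=cv2.contourArea)
        W=onplane(m,cc.reshape(-1,2),zr)[:,:2].astype(np.float32)
        (cx,cy),(a,b),t=cv2.minAreaRect(W)
        B=cv2.boxPoints(((cx,cy),(a,b),t)); e=B[1]-B[0]; f=B[2]-B[1]
        s=e if np.linalg.norm(e)<np.linalg.norm(f) else f; s=s/np.linalg.norm(s)
        Mo=cv2.moments(W); g=np.array([Mo['m10'],Mo['m01']])/Mo['m00']
        if s@(g-[cx,cy])<0: s=-s   # +x: bulging side holds more area
        sh=min(a,b)/2-27-1
        o=np.array([cx,cy])+s*sh
        out.append(dict(px=cc.reshape(-1,2).mean(0).round(),h=round(float(h),1),size=(round(max(a,b)),round(min(a,b))),o=o.round(1),yaw=round(float(np.arctan2(s[1],s[0])),3),g=g.round(1)))
    return out
E
python3 - <<'E'
from h import *
z=np.load('top0.npz'); r,d=z['r'],z['d']; m=eyes.camera_model('top')
for o in dishes(r,d,m): print(o)
P=cloud(d,m)
M=((abs(P[...,2]-134)<8)&(P[...,1]<0)&(P[...,1]>-400)&(P[...,0]>300)).astype(np.uint8)
c=max(cv2.findContours(M,cv2.RETR_EXTERNAL,cv2.CHAIN_APPROX_NONE)[0],key=cv2.contourArea)
W=onplane(m,c.reshape(-1,2),134)[:,:2].astype(np.float32)
R=cv2.minAreaRect(W);print(R,cv2.boxPoints(R))
for n,u in dict(reel=(314,286,40),jar=(409,279,50),h0=(574,268,103),h1=(638,264,103),wr=(556,282,15),wr2=(571,360,15)).items():
    p=np.array(u[:2])/1.4; print(n,onplane(m,p,u[2]).round(), P[int(p[1]),int(p[0])].round())
E
```

```text
{'px': array([332., 232.]), 'h': 30.9, 'size': (142, 69), 'o': array([455.1, -78.8]), 'yaw': -1.84, 'g': array([461.9, -75.7])}
{'px': array([252., 172.]), 'h': 49.6, 'size': (141, 71), 'o': array([620.9, 128.1]), 'yaw': 2.922, 'g': array([627.3, 126.8])}
{'px': array([322., 170.]), 'h': 31.8, 'size': (143, 70), 'o': array([625. , -53.2]), 'yaw': 2.012, 'g': array([627.4, -59.1])}
((709.186279296875, -317.31744384765625), (169.1963348388672, 229.69039916992188), 89.82487487792969) [[ 594.08307 -401.5642 ]
 [ 823.7724  -402.26624]
 [ 824.2895  -233.07068]
 [ 594.60016 -232.36865]]
reel [[547. 202.  40.]] [549. 204.  35.]
jar [[547.  28.  50.]] [548.  28.  48.]
h0 [[ 536. -262.  103.]] [ 550. -277.   48.]
h1 [[ 536. -377.  103.]] [ 561. -411.    0.]
wr [[ 531. -249.   15.]] [ 535. -252.    2.]
wr2 [[ 383. -260.   15.]] [ 385. -261.    3.]
```

```bash
python3 - <<'E'
import re
s=open('h.py').read()
a=s.index("        (cx,cy),(a,b),t=cv2.minAreaRect(W)"); b=s.index("        out.append(")
s=s[:a]+'''        Mo=cv2.moments(W-W.mean(0)); g=W.mean(0)+np.array([Mo['m10'],Mo['m01']])/Mo['m00']
        a,b=cv2.minAreaRect(W)[1]
        t=.5*np.arctan2(2*Mo['mu11'],Mo['mu20']-Mo['mu02'])+np.pi/2
        s=np.array([np.cos(t),np.sin(t)]); x=(W-g)@s
        if x.max()>-x.min(): s=-s     # ends reach further on the hollow side
        o=g+s*5.2
'''+s[b:]
open('h.py','w').write(s)
from h import *
z=np.load('top0.npz'); r,d=z['r'],z['d']; m=eyes.camera_model('top')
# centroid of ideal band
th=np.linspace(-.6807,.6807,60); p=np.c_[70*np.cos(th)-70,70*np.sin(th)]
I=np.zeros((400,400),np.uint8)
for q in p: cv2.circle(I,(int(round(q[0]*2+250)),int(round(q[1]*2+200))),54,1,-1)
M=cv2.moments(I,True); print('ideal cx',(M['m10']/M['m00']-250)/2, 'area',M['m00']/4)
for o in dishes(r,d,m): print(o)
P=cloud(d,m); hsv=cv2.cvtColor(r,cv2.COLOR_RGB2HSV)
for u in[(189,155),(182,160),(200,190)]: print(P[u[1],u[0]],hsv[u[1],u[0]])
zs=np.load('side0.npz')['r']
A=cv2.resize(r[65:205,370:490,::-1],None,fx=3.3,fy=3.3); B=cv2.resize(zs[250:390,320:480,::-1],None,fx=2.5,fy=2.5)
H=max(A.shape[0],B.shape[0]); C=np.zeros((H,A.shape[1]+B.shape[1],3),np.uint8); C[:A.shape[0],:A.shape[1]]=A; C[:B.shape[0],A.shape[1]:]=B
cv2.imwrite('pics/cab.png',C); print(C.shape)
E
```

```text
ideal cx -8.39967022243161 area 7429.25
{'px': array([332., 232.]), 'h': 30.9, 'size': (142, 69), 'o': array([460.5, -80.7]), 'yaw': -1.855, 'g': array([461.9, -75.7])}
{'px': array([252., 172.]), 'h': 49.6, 'size': (141, 71), 'o': array([622.2, 127.9]), 'yaw': 2.917, 'g': array([627.3, 126.8])}
{'px': array([322., 170.]), 'h': 31.8, 'size': (143, 70), 'o': array([625.2, -54.4]), 'yaw': 2.009, 'g': array([627.4, -59.1])}
[695.04266378 293.724696    11.71306666] [ 20  19 245]
[683.44526294 313.48124821   8.08390968] [ 20  18 251]
[597.02835758 267.75157005   9.77320696] [ 21  19 233]
(462, 796, 3)
```

View pics/cab.png

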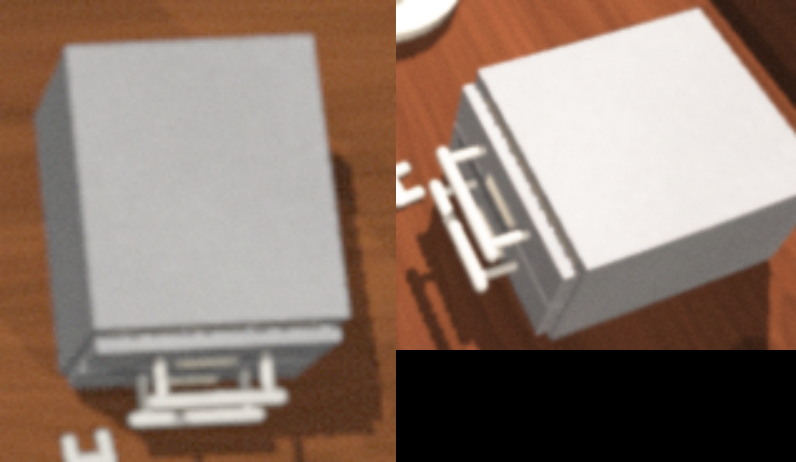

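```bash
sed -i 's/o=g+s\*5.2/o=g+s*8.4/; s/(P\[...,2\]>8)/(P[...,2]>2)/' h.py; python3 - <<'E'
from h import *
z=np.load('top0.npz'); r,d=z['r'],z['d']; m=eyes.camera_model('top')
for o in dishes(r,d,m): print(o)
c=lambda L:np.array(L)/3.3+[370,65]
print(onplane(m,c([(67,46),(313,36),(350,318),(92,330)]),134).round(1))
print(onplane(m,c([(147,397),(285,397)]),98).round(1))
ms=eyes.camera_model('side')
cs=lambda L:(np.array(L)-[396,0])/2.5+[320,250]
print(onplane(ms,cs([(480,68),(700,10),(587,268)]),134).round(1)); print(onplane(ms,cs([(442,152),(492,253)]),98).round(1))
E
```

```text
{'px': array([332., 232.]), 'h': 30.8, 'size': (142, 69), 'o': array([459.5, -63.4]), 'yaw': 1.305, 'g': array([457.3, -71.5])}
{'px': array([252., 172.]), 'h': 49.6, 'size': (142, 71), 'o': array([619.1, 128.8]), 'yaw': 2.918, 'g': array([627.3, 126.9])}
{'px': array([322., 170.]), 'h': 31.9, 'size': (143, 70), 'o': array([624. , -51.3]), 'yaw': 2.013, 'g': array([627.6, -58.9])}
{'px': array([188., 173.]), 'h': 31.2, 'size': (143, 70), 'o': array([630.9, 302.9]), 'yaw': 1.872, 'g': array([633.4, 294.9])}
[[ 823.2 -238.4  134. ]
 [ 819.9 -428.5  134. ]
 [ 594.2 -424.9  134. ]
 [ 597.1 -232.3  134. ]]
[[ 552.3 -276.9   98. ]
 [ 545.6 -381.2   98. ]]
[[ 602.5 -233.5  134. ]
 [ 824.8 -240.4  134. ]
 [ 597.9 -422.9  134. ]]
[[ 550.3 -279.6   98. ]
 [ 549.9 -375.    98. ]]
```

```bash
python3 - <<'E'
s=open('h.py').read()
s=s.replace("x=(W-g)@s\n","x=(W-g)@s; x=x[abs((W-g)@[-s[1],s[0]])<10]\n").replace("if x.max()>-x.min(): s=-s     # ends reach further on the hollow side","if x.max()<-x.min(): s=-s     # the middle lies towards the bulge")
open('h.py','w').write(s)
from h import *
z=np.load('top0.npz'); r,d=z['r'],z['d']; m=eyes.camera_model('top')
for o in dishes(r,d,m): print(o)
from scipy.spatial.transform import Rotation as Q
q=monitor.get_obs()['tool_rot']; print(Q.from_quat(np.roll(q,-1)).as_matrix().round(3))
E
```

```text
{'px': array([332., 232.]), 'h': 30.8, 'size': (142, 69), 'o': array([455.1, -79.6]), 'yaw': -1.837, 'g': array([457.3, -71.5])}
{'px': array([252., 172.]), 'h': 49.6, 'size': (142, 71), 'o': array([635.5, 125.1]), 'yaw': -0.224, 'g': array([627.3, 126.9])}
{'px': array([322., 170.]), 'h': 31.9, 'size': (143, 70), 'o': array([631.2, -66.5]), 'yaw': -1.128, 'g': array([627.6, -58.9])}
{'px': array([188., 173.]), 'h': 31.2, 'size': (143, 70), 'o': array([630.9, 302.9]), 'yaw': 1.872, 'g': array([633.4, 294.9])}
[[-0.933  0.361 -0.   ]
 [ 0.361  0.933 -0.001]
 [-0.    -0.001 -1.   ]]
```

```bash
cat >> h.py <<'E'
from scipy.spatial.transform import Rotation as Q
def plan(*wps):
    s=monitor.get_obs(); R=Q.from_quat(np.roll(s['tool_rot'],-1)).as_matrix(); p=s['tool_pos']
    a=np.arctan2(R[1,1],R[0,1]); print('t',round(s['clock'],1),'p',p.round(1),'ang',round(a,3),'w',round(s['grip_width'],1),'F',s['force'].round(1),'q',s['qpos'].round(2))
    for x,y,z,b in wps:
        print((R.T@(np.array([x,y,z])-p)).round(1),'turn',None if b is None else round(a-b,3))
E
python3 -c "
from h import *
plan((631,303,120,1.872),(631,303,13,1.872))"
```

```text
t 0.1 p [225.2 582.6 213.9] ang 1.202 w 92.0 F [0.  0.2 0.4] q [ 1.2   0.35  1.63 -0.    1.16 -0.  ]
[-479.3 -114.3   94.1] turn -0.67
[-479.3 -114.2  201.1] turn -0.67
```

Emit:
arm_command --pt "-479 -114 94" --pt "-479 -114 94" --pt "-479 -114 94" --pt "-479 -114 94" --pt "-479 -114 94" --pt "-479 -114 94" --pt "-479 -114 94" --pt "-479 -114 94" --pt "-479 -114 94" --pt "-479 -114 94" --pt "-479 -114 94" --pt "-479 -114 94" --pt "-479 -114 94" --pt "-479 -114 94" --pt "-479 -114 94" --pt "-479 -114 201" --pt "-479 -114 201" --pt "-479 -114 201" --pt "-479 -114 201" --pt "-479 -114 201" --turn '[-0.67, -0.67, -0.67, -0.67, -0.67, -0.67, -0.67, -0.67, -0.67, -0.67, -0.67, -0.67, -0.67, -0.67, -0.67, -0.67, -0.67, -0.67, -0.67, -0.67]' --jaw 0

```text
clock: 1.77
tool_pos: [628.7, 304.4, 12.7]
tool_rot: [-0.002, -0.151, 0.989, -0.001]
force: [-0.2, 1.1, 0.1]
grip_width: 91.5
```

```bash
python3 -c "
from h import *
plan((635.5,125.1,130,-.224),(635.5,125.1,58,-.224))
for n in('side',):
    r,d,m=snap(n); 
cv2.imwrite('pics/g1.png',cv2.resize(r[120:280,200:420,::-1],None,fx=3,fy=3))"
```

```text
t 1.8 p [628.7 304.4  12.7] ang 1.874 w 91.5 F [-0.2  1.1  0.1] q [ 0.45  0.68  1.59 -0.    0.88 -1.42]
[  47.4 -173.3 -117. ] turn 2.098
[  47.2 -173.2  -45. ] turn 2.098
```

View pics/g1.png

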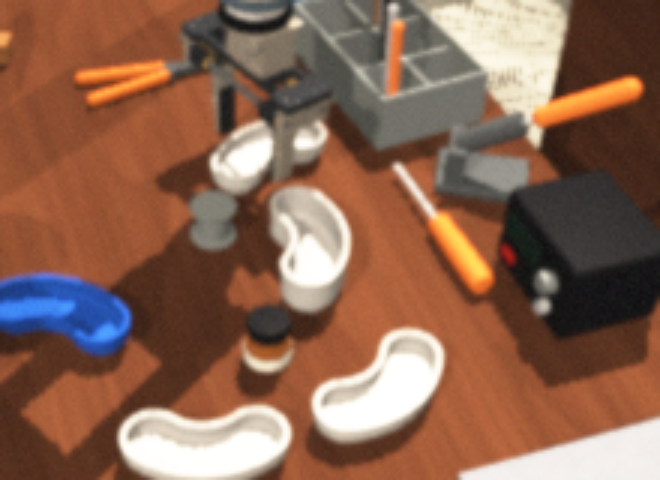

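The gripper straddles the far shallow dish (crop 270,155) cleanly. Closing and lifting.

Emit:
arm_command --pt "0 0 0" --pt "0 0 0" --pt "0 0 0" --pt "0 0 0" --pt "0 0 0" --pt "0 0 0" --pt "0 0 0" --pt "0 0 0" --pt "0 0 -40" --pt "0 0 -80" --pt "0 0 -117" --pt "0 0 -117" --pt "0 0 -117" --turn '[0, 0, 0, 0, 0, 0, 0, 0, 0, 0, 0, 0, 0]' --jaw 255

```text
clock: 2.9
tool_pos: [631.7, 305.5, 133.9]
tool_rot: [0.002, -0.151, 0.989, 0.0]
force: [-0.1, 0.1, -2.3]
grip_width: 56.8
```

```bash
python3 -c "
from h import *
plan((635.9,126.7,130,-.224),(635.9,126.7,60,-.224))"
```

```text
t 2.9 p [631.7 305.5 133.9] ang 1.873 w 56.8 F [-0.1  0.1 -2.3] q [ 0.45  0.54  1.52 -0.    1.07 -1.42]
[  49.3 -172.     3.7] turn 2.097
[  49.6 -172.    73.7] turn 2.097
```

Emit:
arm_command --pt "49 -172 4" --pt "49 -172 4" --pt "49 -172 4" --pt "49 -172 4" --pt "49 -172 4" --pt "49 -172 4" --pt "49 -172 4" --pt "49 -172 4" --pt "49 -172 4" --pt "49 -172 4" --pt "49 -172 4" --pt "49 -172 4" --pt "49 -172 4" --pt "49 -172 4" --pt "49 -172 4" --pt "49 -172 4" --pt "49 -172 4" --pt "49 -172 4" --pt "49 -172 4" --pt "49 -172 4" --turn '[2.097, 2.097, 2.097, 2.097, 2.097, 2.097, 2.097, 2.097, 2.097, 2.097, 2.097, 2.097, 2.097, 2.097, 2.097, 2.097, 2.097, 2.097, 2.097, 2.097]'

```text
clock: 4.57
tool_pos: [635.5, 126.6, 128.5]
tool_rot: [0.0, 0.781, 0.625, 0.001]
force: [-0.3, 0.5, -0.8]
grip_width: 56.8
```

```bash
python3 -c "
from h import *
plan((635.9,126.7,85,-.224),(635.9,126.7,62,-.224),(635.9,126.7,49,-.224))
for n in('top',):
    r,d,m=snap(n)
for o in dishes(r,d,m): print(o)"
```

```text
t 4.6 p [635.5 126.6 128.5] ang -0.22 w 56.8 F [-0.3  0.5 -0.8] q [0.19 0.47 1.66 0.   1.01 0.41]
[ 0.1  0.3 43.5] turn 0.004
[ 0.1  0.2 66.5] turn 0.004
[ 0.1  0.2 79.5] turn 0.004
{'px': array([322., 170.]), 'h': 32.2, 'size': (143, 71), 'o': array([631.1, -66.4]), 'yaw': -1.127, 'g': array([627.5, -58.8])}
```

Emit:
arm_command --pt "0 0 30" --pt "0 0 50" --pt "0 0 60" --pt "0 0 64" --pt "0 0 68" --pt "0 0 71" --pt "0 0 74" --pt "0 0 76" --pt "0 0 78" --pt "0 0 79" --pt "0 0 79" --pt "0 0 79" --turn '[0, 0, 0, 0, 0, 0, 0, 0, 0, 0, 0, 0]'

```text
clock: 5.62
tool_pos: [637.8, 127.0, 54.8]
tool_rot: [0.001, 0.78, 0.625, 0.003]
force: [-10.5, -3.7, 34.0]
grip_width: 55.6
```

```bash
python3 -c "
from h import *
plan((635.9,126.7,49,-.224))
r,d,m=snap('side')
cv2.imwrite('pics/g2.png',cv2.resize(r[120:280,220:400,::-1],None,fx=3.4,fy=3.4))"
```

```text
t 5.6 p [637.8 127.   54.8] ang -0.22 w 55.6 F [-10.5  -3.7  34. ] q [0.19 0.56 1.7  0.   0.87 0.41]
[-0.7 -1.8  5.8] turn 0.004
```

View pics/g2.png

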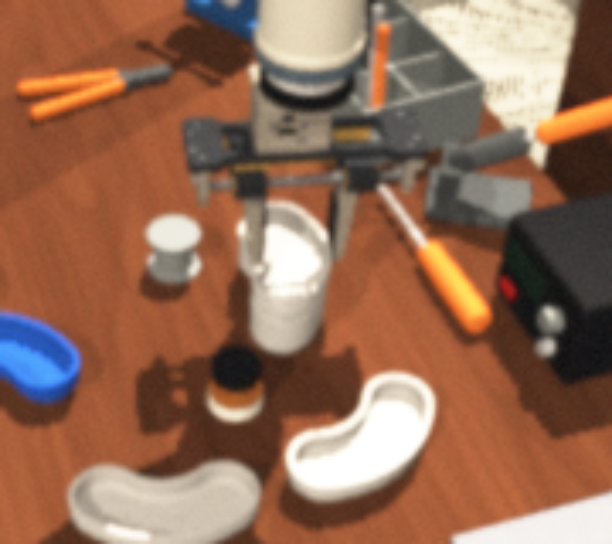

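Emit:
arm_command --pt "0 0 -4" --pt "0 -2 -5" --pt "0 -2 -5" --pt "0 -2 -5" --pt "0 -2 -5" --turn '[0, 0, 0, 0, 0]'

```text
clock: 6.08
tool_pos: [635.4, 127.3, 59.2]
tool_rot: [0.001, 0.78, 0.625, 0.003]
force: [0.5, 0.8, -1.1]
grip_width: 55.5
```

```bash
python3 -c "
from h import *
plan((635.9,126.7,49,-.224))
for n in('top','side'):
    r,d,m=snap(n); 
    if n=='top': A=cv2.resize(r[130:220,200:310,::-1],None,fx=4,fy=4)
    else: B=cv2.resize(r[165:230,270:330,::-1],None,fx=5.5,fy=5.5)
C=np.zeros((360,440+330,3),np.uint8); C[:,:440]=A; C[:B.shape[0],440:]=B[:360]
cv2.imwrite('pics/g3.png',C)"
```

```text
t 6.1 p [635.4 127.3  59.2] ang -0.22 w 55.5 F [ 0.5  0.8 -1.1] q [0.2  0.56 1.7  0.   0.88 0.42]
[-0.5  0.6 10.2] turn 0.004
```

View pics/g3.png

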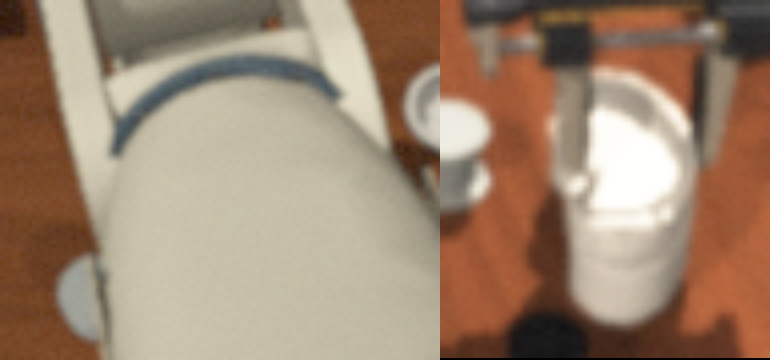

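Emit:
arm_command --pt "0 0 2" --pt "0 0 4" --pt "0 0 5" --pt "0 0 6" --pt "0 0 7" --pt "0 0 8" --pt "0 0 9" --pt "0 0 9" --turn '[0, 0, 0, 0, 0, 0, 0, 0]'

```text
clock: 6.85
tool_pos: [636.2, 127.4, 54.3]
tool_rot: [0.002, 0.78, 0.625, 0.003]
force: [-12.5, -3.2, 40.2]
grip_width: 55.3
```

Emit:
arm_command --pt "0 0 -3" --pt "0 0 -3" --pt "0 0 -3" --turn '[0, 0, 0]'

```text
clock: 7.1
tool_pos: [636.3, 127.4, 57.2]
tool_rot: [0.002, 0.78, 0.625, 0.004]
force: [0.0, -0.2, -2.0]
grip_width: 55.3
```

Emit:
arm_command --pt "0 0 0" --pt "0 0 0" --pt "0 0 0" --pt "0 0 0" --pt "0 0 0" --pt "0 0 -40" --pt "0 0 -80" --pt "0 0 -110" --pt "0 0 -120" --pt "0 0 -120" --pt "160 160 -120" --pt "160 160 -120" --pt "160 160 -120" --pt "160 160 -120" --pt "160 160 -120" --pt "160 160 -120" --pt "160 160 -120" --turn '[0, 0, 0, 0, 0, 0, 0, 0, 0, 0, 0, 0, 0, 0, 0, 0, 0]' --jaw 0

```text
clock: 8.52
tool_pos: [827.6, 250.7, 173.9]
tool_rot: [0.001, 0.78, 0.626, 0.002]
force: [-0.1, -0.0, 0.0]
grip_width: 92.0
```

```bash
python3 -c "
from h import *
plan()
for n in('top','side'):
    r,d,m=snap(n); 
    if n=='top':
        A=cv2.resize(r[130:220,200:310,::-1],None,fx=4,fy=4)
        for o in dishes(r,d,m): print(o)
    else: B=cv2.resize(r[165:230,270:330,::-1],None,fx=5.5,fy=5.5)
C=np.zeros((360,440+330,3),np.uint8); C[:,:440]=A; C[:B.shape[0],440:]=B[:360]
cv2.imwrite('pics/g4.png',C)"
```

```text
t 8.5 p [827.6 250.7 173.9] ang -0.218 w 92.0 F [-0.1 -0.   0. ] q [ 0.29  0.77  1.03 -0.    1.34  0.51]
{'px': array([332., 232.]), 'h': 31.3, 'size': (142, 70), 'o': array([455.3, -79.3]), 'yaw': -1.834, 'g': array([457.5, -71.2])}
{'px': array([319., 172.]), 'h': 31.4, 'size': (143, 58), 'o': array([621.9, -37.8]), 'yaw': 1.988, 'g': array([625.3, -45.4])}
```

View pics/g4.png

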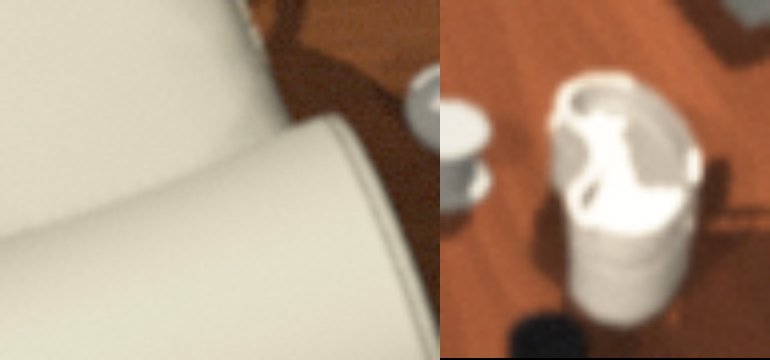

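```bash
python3 -c "
from h import *
plan((400,-280,200,-1.128))"
```

```text
t 8.6 p [825.3 248.5 174.9] ang -0.219 w 91.9 F [ 0.3 -0.3 -0.1] q [ 0.29  0.76  1.04 -0.    1.34  0.51]
[-608.3 -300.2  -26.8] turn 0.909
```

Emit:
arm_command --pt "-608 -300 -25" --pt "-608 -300 -25" --pt "-608 -300 -25" --pt "-608 -300 -25" --pt "-608 -300 -25" --pt "-608 -300 -25" --pt "-608 -300 -25" --pt "-608 -300 -25" --pt "-608 -300 -25" --pt "-608 -300 -25" --pt "-608 -300 -25" --pt "-608 -300 -25" --pt "-608 -300 -25" --pt "-608 -300 -25" --pt "-608 -300 -25" --pt "-608 -300 -25" --pt "-608 -300 -25" --pt "-608 -300 -25" --pt "-608 -300 -25" --turn '[0.909, 0.909, 0.909, 0.909, 0.909, 0.909, 0.909, 0.909, 0.909, 0.909, 0.909, 0.909, 0.909, 0.909, 0.909, 0.909, 0.909, 0.909, 0.909]'

```text
clock: 10.2
tool_pos: [398.6, -279.6, 197.8]
tool_rot: [-0.0, 0.976, 0.218, 0.002]
force: [0.8, 0.2, 0.1]
grip_width: 92.0
```

```bash
cat > look.py <<'E'
from h import *
r,d,m=snap('top')
for o in dishes(r,d,m): print(o)
P=cloud(d,m)
import sys
if len(sys.argv)>1:
    x,y=map(float,sys.argv[1:3]); s=P[(np.hypot(P[...,0]-x,P[...,1]-y)<90)&(P[...,2]>30)]
    # level check: plane through the highest points
    z=np.percentile(s[:,2],97); q=s[s[:,2]>z-12]; c,*_=np.linalg.lstsq(np.c_[q[:,:2]-q[:,:2].mean(0),np.ones(len(q))],q[:,2],rcond=None); print('plane slope/h',c.round(3),len(q),'max',z.round(1))
E
python3 look.py 627 127; python3 -c "
from h import *
plan()"
```

```text
{'px': array([332., 232.]), 'h': 32.0, 'size': (142, 70), 'o': array([459.5, -80.6]), 'yaw': -1.813, 'g': array([461.5, -72.4])}
{'px': array([273., 175.]), 'h': 75.7, 'size': (60, 39), 'o': array([594.4,  62.4]), 'yaw': -2.02, 'g': array([598.1,  70. ])}
{'px': array([322., 170.]), 'h': 32.2, 'size': (143, 70), 'o': array([631.1, -66.5]), 'yaw': -1.132, 'g': array([627.5, -58.9])}
plane slope/h [-4.3000e-02 -6.2000e-02  7.2132e+01] 277 max 77.6
t 10.2 p [ 399.4 -279.1  197.8] ang -1.129 w 91.8 F [-0.4  0.8  0. ] q [-0.61  0.16  1.94  0.    1.04  0.51]
```

```bash
python3 -c "
from h import *
r,d,m=snap('top'); P=cloud(d,m)
A=cv2.resize(r[135:210,205:305,::-1],None,fx=5,fy=5,interpolation=cv2.INTER_CUBIC)
cv2.imwrite('pics/s1.png',A)
z=P[135:210,205:305,2]; np.set_printoptions(linewidth=250)
print(z[::5,15:95:5].round().astype(int))"
```

```text
[[ 0  1  4  2 -8  4  0 -5  1 -6  1  0 -3 -4 -1  4]
 [ 2  0 -7 -3 -4  0 -1  1  0 -5 -3 -3 -1  1  7 -7]
 [-4  3  1  7 -1  3 -4  3  3  4  0 -1 -4  1  1  3]
 [ 1  1  1 -1  1 -2  1 -4  3 -1  1  2 -1 -1  2  0]
 [ 3 -7 -2  0 -3 -2  1 -2 -3  2  0  0 -2  0  1  2]
 [-2  2  0 68 59 49 50 55 59 72  3  7  1 -3 -3 -3]
 [ 0 -1 53 52 47 54 51 51 52 57 67  0  0  7 -5 -2]
 [-4 48 48 52 52 54 52 50 57 59 59 68  1  0 -4 -1]
 [-3 49 49 51 49 66 69 52 59 59 58 61 79  0 -5  2]
 [-1  1 50 55 53 29 29 46 76 59 58 61 67 -5  0  0]
 [ 0 -5  0 -5  0  1 -1  0 25 71 74 69  1  2 -5  0]
 [-2 -1  3  3 -1  5 -2  7 -2 -1 -3  0 -3 -2 -3  2]
 [45 36 -3  1  5 -2 -3  4 -2 -3  3 -3  3  0 53 48]
 [44 44 40  2 -1 -4 -3  3  0 -3 -1 -1  1 53 49 52]
 [40 38 44 -2  1  1 -2 -4  4  0 -4  2  1 25 50 51]]
```

View pics/s1.png

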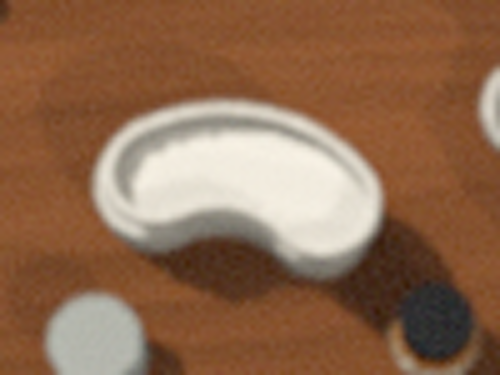

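The crop shows the upper dish with its right end (380,200) riding up. Floor height is about 48 mm on the left and 60 mm on the right, so it isn't home. I'll improve the outline measurement with an arc fit on the rim edge facing away from the camera, then regrip.

```bash
cat >> h.py <<'E'
from scipy.optimize import least_squares
def band(p,W):   # signed distance of points to the kidney outline
    ox,oy,t=p; c,s=np.cos(t),np.sin(t); D=W-[ox,oy]
    x=D@[c,s]+70; y=D@[-s,c]; a=np.clip(np.arctan2(y,x),-.6807,.6807)
    return np.hypot(x-70*np.cos(a),y-70*np.sin(a))-27
def fine(r,m,guess,zr,slope=(0,0)):
    hsv=cv2.cvtColor(r,cv2.COLOR_RGB2HSV); w=((hsv[...,1]<90)&(hsv[...,2]>105)).astype(np.uint8)
    e=np.array(m['eye']); best=None
    C=[c for c in cv2.findContours(w,cv2.RETR_EXTERNAL,cv2.CHAIN_APPROX_NONE)[0] if cv2.contourArea(c)>500]
    def proj(c):
        ry=rays(m,c.reshape(-1,2)); n=np.array([-slope[0],-slope[1],1]); p0=np.array([guess[0],guess[1],zr])
        return (e+ry*((n@(p0-e))/(ry@n))[:,None])[:,:2]
    Ws=[proj(c) for c in C]
    W=min(Ws,key=lambda W:np.linalg.norm(W.mean(0)-guess[:2]))
    p=np.array(guess,float)
    for k in range(4):
        D=np.array([[band(p+0*p,W+v)-band(p,W) for v in ([1,0],[0,1])]])[0].T
        away=W-e[:2]; away/=np.linalg.norm(away,axis=1)[:,None]
        keep=((D*away).sum(1)>-.15)&(abs(band(p,W))<12/(k+1)+3)
        f=least_squares(lambda q:band(q,W[keep]),p,loss='soft_l1'); p=f.x
    return p.round(3),int(keep.sum()),np.abs(f.fun).mean().round(2)
E
python3 - <<'E'
from h import *
z=np.load('top0.npz'); m=eyes.camera_model('top')
for g,h in [((635,125,-.224),48),((631,303,1.87),30),((631,-66,-1.13),30),((459,-80,-1.83),30)]: print(fine(z['r'],m,g,h))
r,d,_=snap('top'); P=cloud(d,m)
for g,h in [((631,-66,-1.13),30),((459,-80,-1.83),30)]: print('now',fine(r,m,g,h))
q=P[(abs(band((635,125,-.224),P[...,:2].reshape(-1,2)).reshape(420,560)+20)<8)&(P[...,2]>38)&(P[...,2]<66)]
q0=np.array([635,125]); c,*_=np.linalg.lstsq(np.c_[q[:,:2]-q0,np.ones(len(q))],q[:,2],rcond=None); print(c,len(q))
n=np.array([-c[0],-c[1],1]);n/=np.linalg.norm(n)
print(fine(r,m,(635,125,-.224),c[2]+18/n[2],c[:2]))
E
```

```text
(array([ 6.39998e+02,  1.27674e+02, -1.80000e-01]), 70, np.float64(0.77))
(array([641.423, 306.945,   1.894]), 75, np.float64(1.62))
(array([637.034, -66.699,  -1.061]), 67, np.float64(0.65))
(array([459.593, -82.897,  -1.767]), 76, np.float64(1.15))
now (array([636.375, -66.617,  -1.062]), 66, np.float64(0.62))
now (array([459.374, -82.586,  -1.772]), 76, np.float64(1.2))
[-0.076299   -0.07396685 52.81355228] 501
(array([ 6.39221e+02,  1.24106e+02, -2.00000e-01]), 71, np.float64(1.13))
```

```bash
python3 - <<'E'
s=open('h.py').read()
a=s.index("def fine("); s=s[:a]+'''def fine(r,m,guess,zr,slope=(0,0),zn=12,bleed=None,T=(90,105)):
    hsv=cv2.cvtColor(r,cv2.COLOR_RGB2HSV); w=((hsv[...,1]<T[0])&(hsv[...,2]>T[1])).astype(np.uint8)
    e=np.array(m['eye']); n=np.array([-slope[0],-slope[1],1])
    def proj(c,z):
        ry=rays(m,c.reshape(-1,2)); p0=np.array([guess[0],guess[1],z])
        return (e+ry*((n@(p0-e))/(ry@n))[:,None])[:,:2]
    C=[c for c in cv2.findContours(w,cv2.RETR_EXTERNAL,cv2.CHAIN_APPROX_NONE)[0] if cv2.contourArea(c)>500]
    c=min(C,key=lambda c:np.linalg.norm(proj(c,zr).mean(0)-guess[:2]))
    F,N=proj(c,zr),proj(c,zn if zn is not None else zr); p=np.r_[guess,bleed if bleed is not None else 1.]
    def away(W):
        D=np.array([band(p[:3],W+v)-band(p[:3],W) for v in ([1,0],[0,1])]).T
        u=W-e[:2]; return (D*u/np.linalg.norm(u,axis=1)[:,None]).sum(1)
    for k in range(5):
        W=F[away(F)>.1]
        if zn is not None: W=np.r_[W,N[away(N)<-.1]]
        W=W[abs(band(p[:3],W)-p[3])<15/(k+1)+2]
        if bleed is None: f=least_squares(lambda q:band(q[:3],W)-q[3],p,loss='soft_l1'); p=f.x
        else: f=least_squares(lambda q:band(q,W)-bleed,p[:3],loss='soft_l1'); p=np.r_[f.x,bleed]
    return p[:3].round(3).tolist(),p[3].round(2),len(W),np.abs(f.fun).mean().round(2)
'''
open('h.py','w').write(s)
E
python3 - <<'E'
from h import *
z=np.load('top0.npz'); m=eyes.camera_model('top')
for T in [(90,105),(70,130),(110,90)]:
  for g,h in [((635,125,-.224),48),((631,303,1.87),30),((631,-66,-1.13),30),((459,-80,-1.83),30)]: print(fine(z['r'],m,g,h,T=T))
r,d,_=snap('top')
for b in (1,2): print(fine(r,m,(635,125,-.224),70.8,(-.076,-.074),zn=None,bleed=b))
E
```

```text
([638.578, 125.322, -0.225], np.float64(0.93), 120, np.float64(0.74))
([639.869, 305.812, 1.904], np.float64(1.57), 110, np.float64(0.75))
([633.579, -66.592, -1.125], np.float64(1.69), 119, np.float64(0.78))
([456.757, -79.608, -1.831], np.float64(2.46), 118, np.float64(0.69))
([639.878, 125.791, -0.215], np.float64(-0.99), 120, np.float64(0.85))
([639.731, 305.754, 1.902], np.float64(0.71), 110, np.float64(0.8))
([633.654, -66.782, -1.114], np.float64(0.75), 118, np.float64(0.77))
([456.299, -79.846, -1.838], np.float64(1.36), 115, np.float64(0.71))
([638.113, 125.474, -0.222], np.float64(1.89), 126, np.float64(0.64))
([639.65, 305.734, 1.904], np.float64(2.49), 113, np.float64(0.79))
([633.535, -66.672, -1.122], np.float64(2.38), 121, np.float64(0.7))
([456.552, -79.666, -1.833], np.float64(2.95), 120, np.float64(0.68))
([638.231, 123.402, -0.214], np.float64(1.0), 66, np.float64(0.8))
([636.932, 122.677, -0.23], np.float64(2.0), 67, np.float64(0.73))
```

```bash
python3 -c "
from h import *
plan((637.5,123,160,-.222),(637.5,123,54,-.222))"
```

```text
t 10.4 p [ 400.6 -278.8  198. ] ang -1.127 w 92.1 F [-0.8  0.  -0.3] q [-0.61  0.16  1.94  0.    1.04  0.51]
[ 386.4 -261.    39. ] turn -0.905
[ 386.1 -261.1  145. ] turn -0.905
```

Emit:
arm_command --pt "386 -261 39" --pt "386 -261 39" --pt "386 -261 39" --pt "386 -261 39" --pt "386 -261 39" --pt "386 -261 39" --pt "386 -261 39" --pt "386 -261 39" --pt "386 -261 39" --pt "386 -261 39" --pt "386 -261 39" --pt "386 -261 39" --pt "386 -261 39" --pt "386 -261 39" --pt "386 -261 39" --pt "386 -261 80" --pt "386 -261 115" --pt "386 -261 145" --pt "386 -261 145" --pt "386 -261 145" --turn '[-0.905, -0.905, -0.905, -0.905, -0.905, -0.905, -0.905, -0.905, -0.905, -0.905, -0.905, -0.905, -0.905, -0.905, -0.905, -0.905, -0.905, -0.905, -0.905, -0.905]'

```text
clock: 12.07
tool_pos: [636.0, 121.4, 53.4]
tool_rot: [0.0, 0.781, 0.624, 0.0]
force: [0.5, -0.6, 1.0]
grip_width: 91.9
```

Emit:
arm_command --pt "0 0 0" --pt "0 0 0" --pt "0 0 0" --pt "0 0 0" --pt "0 0 0" --pt "0 0 0" --pt "0 0 0" --pt "0 0 0" --turn '[0, 0, 0, 0, 0, 0, 0, 0]' --jaw 255

```text
clock: 12.73
tool_pos: [636.3, 121.6, 54.1]
tool_rot: [0.0, 0.781, 0.624, 0.0]
force: [-1.7, 0.2, 6.3]
grip_width: 55.5
```

Emit:
arm_command --pt "0 0 -5" --pt "0 0 -8" --pt "2.5 1 -8" --pt "2.5 1 -8" --pt "2.5 1 -5" --pt "2.5 1 -2" --pt "2.5 1 0" --pt "2.5 1 2" --pt "2.5 1 4" --pt "2.5 1 6" --pt "2.5 1 6" --turn '[0, 0, 0, 0, 0, 0, 0, 0, 0, 0, 0]'

```text
clock: 13.65
tool_pos: [639.0, 123.6, 49.4]
tool_rot: [0.001, 0.781, 0.624, 0.001]
force: [-0.5, -1.8, 7.9]
grip_width: 55.1
```

```bash
python3 -c "
from h import *
plan()
r,d,m=snap('side'); P=cloud(d,m); 
s=P[(abs(band((638.3,125.4,-.222),P[...,:2].reshape(-1,2)).reshape(420,560)+20)<8)&(P[...,2]>38)&(P[...,2]<70)]
c,*_=np.linalg.lstsq(np.c_[s[:,:2]-[638,125],np.ones(len(s))],s[:,2],rcond=None); print(c,len(s))"
```

```text
t 13.7 p [639.  123.6  49.4] ang -0.223 w 55.1 F [-0.5 -1.8  7.9] q [ 0.19  0.57  1.69 -0.    0.87  0.41]
[-5.38888488e-02 -1.07375813e-02  4.69308674e+01] 215
```

Emit:
arm_command --pt "0 0 0" --pt "0 0 0" --pt "0 0 0" --pt "0 0 0" --pt "0 0 0" --pt "0 0 -40" --pt "0 0 -80" --pt "0 0 -110" --pt "-447 -144 -130" --pt "-447 -144 -130" --pt "-447 -144 -130" --pt "-447 -144 -130" --pt "-447 -144 -130" --pt "-447 -144 -130" --pt "-447 -144 -130" --pt "-447 -144 -130" --pt "-447 -144 -130" --pt "-447 -144 -130" --pt "-447 -144 -130" --pt "-447 -144 -130" --turn '[0, 0, 0, 0, 0, 0, 0, 0, 0.9, 0.9, 0.9, 0.9, 0.9, 0.9, 0.9, 0.9, 0.9, 0.9, 0.9, 0.9]' --jaw 0

```text
clock: 15.37
tool_pos: [396.8, -284.1, 178.9]
tool_rot: [0.001, 0.975, 0.221, 0.001]
force: [-0.2, 0.5, -0.3]
grip_width: 91.7
```

```bash
cat > look.py <<'E'
from h import *
import sys
N=int(sys.argv[1]) # shallow dishes nested so far
r,d,m=snap('top'); P=cloud(d,m)
for o in dishes(r,d,m):
    if o['h']<37: print(o['px'],o['size'],fine(r,m,(*o['o'],o['yaw']),30))
rim=48+18*N; g=(638.3,125.4,-.222)
s=P[(band(g,P[...,:2].reshape(-1,2)).reshape(420,560)<-12)&(abs(P[...,2]-(rim-18))<14)]
c,*_=np.linalg.lstsq(np.c_[s[:,:2]-g[:2],np.ones(len(s))],s[:,2],rcond=None); print('floor slope,h',c.round(3),'want',rim-18,len(s))
try: print('stack',fine(r,m,g,rim,zn=None,bleed=1.5),fine(r,m,g,rim))
except Exception as e: print(e)
E
python3 look.py 1
```

```text
[332. 233.] (142, 70) ([456.699, -79.682, -1.832], np.float64(2.16), 117, np.float64(0.74))
[322. 170.] (143, 71) ([634.108, -66.352, -1.116], np.float64(1.08), 118, np.float64(0.84))
floor slope,h [-1.1000e-02  5.0000e-03  4.7464e+01] want 48 512
stack ([639.807, 122.592, -0.221], np.float64(1.5), 67, np.float64(0.67)) ([640.574, 124.291, -0.197], np.float64(1.06), 121, np.float64(0.82))
```

```bash
python3 -c "
from h import *
plan((634,-66.5,130,-1.12),(634,-66.5,13,-1.12))"
```

```text
t 15.4 p [ 397.1 -283.9  178.8] ang -1.127 w 92.1 F [-0.8 -0.   0. ] q [-0.62  0.18  1.96  0.    1.    0.5 ]
[307.2 -94.6  49.3] turn -0.007
[307.  -94.8 166.3] turn -0.007
```

Emit:
arm_command --pt "307 -95 49" --pt "307 -95 49" --pt "307 -95 49" --pt "307 -95 49" --pt "307 -95 49" --pt "307 -95 49" --pt "307 -95 49" --pt "307 -95 49" --pt "307 -95 49" --pt "307 -95 49" --pt "307 -95 90" --pt "307 -95 130" --pt "307 -95 166" --pt "307 -95 166" --pt "307 -95 166" --pt "307 -95 166" --pt "307 -95 166" --pt "307 -95 166" --turn '[0, 0, 0, 0, 0, 0, 0, 0, 0, 0, 0, 0, 0, 0, 0, 0, 0, 0]'

```text
clock: 16.92
tool_pos: [635.7, -66.7, 16.0]
tool_rot: [0.001, 0.975, 0.22, 0.003]
force: [-0.4, 0.3, 0.7]
grip_width: 92.1
```

```bash
python3 -c "
from h import *
plan((634,-66.5,13,-1.12))"
```

```text
t 16.9 p [635.7 -66.7  16. ] ang -1.127 w 92.1 F [-0.4  0.3  0.7] q [-0.11  0.6   1.74 -0.    0.79  1.02]
[-1.4 -0.9  2.9] turn -0.007
```

Emit:
arm_command --pt "-1.5 -1 3" --pt "-1.5 -1 3" --pt "-1.5 -1 3" --pt "-1.5 -1 3" --pt "-1.5 -1 3" --pt "-1.5 -1 3" --pt "-1.5 -1 3" --pt "-1.5 -1 3" --pt "-1.5 -1 -35" --pt "-1.5 -1 -70" --pt "-1.5 -1 -115" --pt "-1.5 -1 -115" --pt "-1.5 -1 -115" --pt "-1.5 -1 -115" --turn '[0, 0, 0, 0, 0, 0, 0, 0, 0, 0, 0, 0, 0, 0]' --jaw 255

```text
clock: 18.08
tool_pos: [632.6, -66.2, 130.4]
tool_rot: [0.001, 0.975, 0.22, 0.003]
force: [-0.9, 0.5, -2.7]
grip_width: 54.9
```

```bash
python3 -c "
from h import *
plan((639.5,123.5,130,-.213),(639.5,123.5,85,-.213))"
```

```text
t 18.1 p [632.6 -66.2 130.4] ang -1.127 w 54.9 F [-0.9  0.5 -2.7] q [-0.11  0.45  1.69 -0.    1.    1.02]
[  87.7 -168.3    0.2] turn -0.914
[  87.5 -168.5   45.2] turn -0.914
```

Emit:
arm_command --pt "88 -168 0" --pt "88 -168 0" --pt "88 -168 0" --pt "88 -168 0" --pt "88 -168 0" --pt "88 -168 0" --pt "88 -168 0" --pt "88 -168 0" --pt "88 -168 0" --pt "88 -168 0" --pt "88 -168 0" --pt "88 -168 0" --turn '[-0.908, -0.908, -0.908, -0.908, -0.908, -0.908, -0.908, -0.908, -0.908, -0.908, -0.908, -0.908]'

```text
clock: 19.08
tool_pos: [639.5, 123.0, 129.3]
tool_rot: [0.002, 0.781, 0.625, 0.001]
force: [-0.7, -0.6, -1.7]
grip_width: 54.8
```

```bash
python3 -c "
from h import *
plan((639.5,123.5,67,-.213))"
```

```text
t 19.1 p [639.5 123.  129.3] ang -0.22 w 54.8 F [-0.7 -0.6 -1.7] q [ 0.19  0.48  1.65 -0.    1.01  0.41]
[ 0.5 -0.4 62.3] turn -0.007
```

Emit:
arm_command --pt "0.5 0 25" --pt "0.5 0 40" --pt "0.5 0 46" --pt "0.5 0 50" --pt "0.5 0 53" --pt "0.5 0 56" --pt "0.5 0 59" --pt "0.5 0 61" --pt "0.5 0 62" --pt "0.5 0 62" --pt "0.5 0 62" --turn '[0, 0, 0, 0, 0, 0, 0, 0, 0, 0, 0]'

```text
clock: 20.0
tool_pos: [640.1, 123.4, 67.6]
tool_rot: [0.002, 0.781, 0.625, 0.002]
force: [-0.6, -0.2, -0.2]
grip_width: 54.8
```

Emit:
arm_command --pt "0 0 0" --pt "0 0 0" --pt "0 0 0" --pt "0 0 0" --pt "0 0 0" --pt "0 0 -40" --pt "0 0 -80" --pt "0 0 -110" --pt "-447 -144 -110" --pt "-447 -144 -110" --pt "-447 -144 -110" --pt "-447 -144 -110" --pt "-447 -144 -110" --pt "-447 -144 -110" --pt "-447 -144 -110" --pt "-447 -144 -110" --pt "-447 -144 -110" --pt "-447 -144 -110" --pt "-447 -144 -110" --pt "-447 -144 -110" --turn '[0, 0, 0, 0, 0, 0, 0, 0, 1.61, 1.61, 1.61, 1.61, 1.61, 1.61, 1.61, 1.61, 1.61, 1.61, 1.61, 1.61]' --jaw 0

```text
clock: 21.67
tool_pos: [398.8, -284.9, 177.2]
tool_rot: [0.001, 0.997, -0.079, 0.003]
force: [-0.2, 0.4, 0.3]
grip_width: 92.0
```

```bash
python3 look.py 2; python3 -c "
from h import *
plan((456.7,-79.7,130,-1.833),(456.7,-79.7,13,-1.833))"
```

```text
[332. 232.] (142, 70) ([456.728, -79.616, -1.835], np.float64(2.23), 116, np.float64(0.73))
floor slope,h [-3.0000e-03  2.0000e-03  6.5653e+01] want 66 514
stack ([641.203, 122.581, -0.216], np.float64(1.5), 70, np.float64(0.7)) ([641.271, 123.854, -0.198], np.float64(1.58), 126, np.float64(0.91))
t 21.7 p [ 399.1 -284.8  177.2] ang -1.739 w 91.6 F [-0.5 -0.4  0.9] q [-0.62  0.18  1.96  0.    0.99  1.12]
[  22.2 -211.9   46.9] turn 0.094
[  21.5 -212.2  163.9] turn 0.094
```

Emit:
arm_command --pt "22 -212 47" --pt "22 -212 47" --pt "22 -212 47" --pt "22 -212 47" --pt "22 -212 47" --pt "22 -212 47" --pt "22 -212 47" --pt "22 -212 47" --pt "22 -212 90" --pt "22 -212 130" --pt "22 -212 164" --pt "22 -212 164" --pt "22 -212 164" --pt "22 -212 164" --pt "22 -212 164" --turn '[0.094, 0.094, 0.094, 0.094, 0.094, 0.094, 0.094, 0.094, 0.094, 0.094, 0.094, 0.094, 0.094, 0.094, 0.094]'

```text
clock: 22.97
tool_pos: [458.9, -80.9, 15.1]
tool_rot: [0.001, 0.991, -0.131, 0.005]
force: [0.3, -0.4, 0.3]
grip_width: 91.9
```

```bash
python3 -c "
from h import *
plan((456.7,-79.7,13,-1.833))"
```

```text
t 23.0 p [458.9 -80.9  15.1] ang -1.834 w 91.9 F [ 0.3 -0.4  0.3] q [-0.18  0.41  2.12 -0.    0.6   1.66]
[-2.4 -0.6  2.1] turn -0.001
```

Emit:
arm_command --pt "-2.4 -0.6 2" --pt "-2.4 -0.6 2" --pt "-2.4 -0.6 2" --pt "-2.4 -0.6 2" --pt "-2.4 -0.6 2" --pt "-2.4 -0.6 2" --pt "-2.4 -0.6 2" --pt "-2.4 -0.6 2" --pt "-2.4 -0.6 -35" --pt "-2.4 -0.6 -70" --pt "-2.4 -0.6 -125" --pt "-2.4 -0.6 -125" --pt "-2.4 -0.6 -125" --pt "-2.4 -0.6 -125" --turn '[0, 0, 0, 0, 0, 0, 0, 0, 0, 0, 0, 0, 0, 0]' --jaw 255

```text
clock: 24.13
tool_pos: [455.8, -79.2, 140.4]
tool_rot: [0.001, 0.991, -0.131, 0.006]
force: [0.1, 0.2, -1.6]
grip_width: 54.9
```

```bash
python3 -c "
from h import *
plan((640.8,123.3,140,-.214))"
```

```text
t 24.1 p [455.8 -79.2 140.4] ang -1.833 w 54.9 F [ 0.1  0.2 -1.6] q [-0.17  0.19  2.05 -0.    0.89  1.66]
[ 126.1 -243.6    1.5] turn -1.619
```

Emit:
arm_command --pt "126 -244 0" --pt "126 -244 0" --pt "126 -244 0" --pt "126 -244 0" --pt "126 -244 0" --pt "126 -244 0" --pt "126 -244 0" --pt "126 -244 0" --pt "126 -244 0" --pt "126 -244 0" --pt "126 -244 0" --pt "126 -244 0" --pt "126 -244 0" --pt "126 -244 0" --pt "126 -244 0" --pt "126 -244 0" --pt "126 -244 0" --turn '[-1.62, -1.62, -1.62, -1.62, -1.62, -1.62, -1.62, -1.62, -1.62, -1.62, -1.62, -1.62, -1.62, -1.62, -1.62, -1.62, -1.62]'

```text
clock: 25.55
tool_pos: [640.4, 123.6, 140.6]
tool_rot: [0.005, 0.779, 0.627, 0.002]
force: [0.1, 0.4, -0.7]
grip_width: 55.3
```

```bash
python3 -c "
from h import *
plan((640.8,123.3,85,-.214))"
```

```text
t 25.6 p [640.4 123.6 140.6] ang -0.216 w 55.3 F [ 0.1  0.4 -0.7] q [ 0.19  0.46  1.64 -0.01  1.03  0.41]
[-0.1 -0.1 55.6] turn -0.002
```

Emit:
arm_command --pt "0 0 20" --pt "0 0 34" --pt "0 0 40" --pt "0 0 44" --pt "0 0 47" --pt "0 0 50" --pt "0 0 52" --pt "0 0 54" --pt "0 0 55" --pt "0 0 55.5" --pt "0 0 55.5" --turn '[0, 0, 0, 0, 0, 0, 0, 0, 0, 0, 0]'

```text
clock: 26.47
tool_pos: [641.3, 123.4, 85.8]
tool_rot: [0.005, 0.779, 0.627, 0.003]
force: [-1.2, -0.5, 2.9]
grip_width: 55.0
```

Emit:
arm_command --pt "0 0 0" --pt "0 0 0" --pt "0 0 0" --pt "0 0 0" --pt "0 0 0" --pt "0 0 -40" --pt "0 0 -80" --pt "0 0 -110" --pt "-460 6 -115" --pt "-460 6 -115" --pt "-460 6 -115" --pt "-460 6 -115" --pt "-460 6 -115" --pt "-460 6 -115" --pt "-460 6 -115" --pt "-460 6 -115" --pt "-460 6 -115" --pt "-460 6 -115" --pt "-460 6 -115" --pt "-460 6 -115" --turn '[0, 0, 0, 0, 0, 0, 0, 0, -0.196, -0.196, -0.196, -0.196, -0.196, -0.196, -0.196, -0.196, -0.196, -0.196, -0.196, -0.196]' --jaw 0

```text
clock: 28.13
tool_pos: [545.7, -332.9, 201.9]
tool_rot: [0.006, 0.716, 0.699, 0.001]
force: [-0.6, 0.5, -0.2]
grip_width: 91.3
```

Emit:
arm_command --pt "0 0 0" --pt "0 0 0" --pt "0 0 0" --pt "0 0 0" --pt "0 0 0" --pt "0 0 0" --turn '[0, 0, 0, 0, 0, 0]' --jaw 183

```text
clock: 28.63
tool_pos: [546.1, -331.9, 201.9]
tool_rot: [0.006, 0.715, 0.699, 0.001]
force: [-0.4, -0.1, -1.3]
grip_width: 54.2
```

```bash
python3 look.py 3; python3 -c "
from h import *
plan((549,-328,115,-.02),(549,-328,82,-.02))"
```

```text
floor slope,h [ 6.0000e-03 -0.0000e+00  8.3837e+01] want 84 529
stack ([641.965, 122.231, -0.211], np.float64(1.5), 69, np.float64(0.62)) ([643.025, 124.07, -0.186], np.float64(0.82), 126, np.float64(0.98))
t 28.7 p [ 546.  -332.1  201.9] ang -0.023 w 49.8 F [0.8 0.5 0.4] q [-0.55  0.38  1.62 -0.    1.13 -0.53]
[ 4.7  2.  86.9] turn -0.003
[  4.9   1.6 119.9] turn -0.003
```

Emit:
arm_command --pt "5 2 30" --pt "5 2 60" --pt "5 2 86" --pt "5 2 86" --pt "5 2 86" --pt "5 2 86" --turn '[0, 0, 0, 0, 0, 0]'

```text
clock: 29.18
tool_pos: [549.9, -328.0, 117.3]
tool_rot: [0.007, 0.715, 0.699, 0.002]
force: [-0.2, -0.4, 1.2]
grip_width: 26.0
```

```bash
python3 -c "
from h import *
plan((549,-328,82,-.02))
r,d,m=snap('side')
cv2.imwrite('pics/h1.png',cv2.resize(r[290:380,310:430,::-1],None,fx=6,fy=6,interpolation=cv2.INTER_CUBIC))"
```

```text
t 29.2 p [ 549.9 -328.   117.3] ang -0.023 w 26.0 F [-0.2 -0.4  1.2] q [-0.54  0.47  1.69 -0.    0.97 -0.52]
[ 0.2 -1.3 35.3] turn -0.003
```

View pics/h1.png

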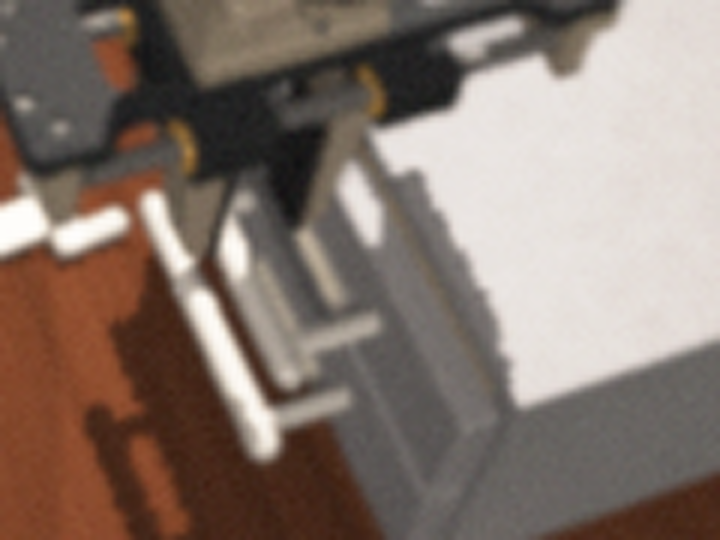

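```bash
python3 -c "
from h import *
m=eyes.camera_model('side'); R=rot(m)
def pj(p): 
    return cv2.projectPoints(np.array([p],float),cv2.Rodrigues(R.T)[0],-R.T@np.array(m['eye']),K(m),np.array(m['D']))[0].ravel()
for p in [(549.9,-328,98),(549.9,-328,117),(549,-280,98),(549,-375,98),(549,-280,31),(549,-375,31)]: print(p,((pj(p)-[310,290])*6).round())"
```

```text
(549.9, -328, 98) [229. 244.]
(549.9, -328, 117) [237. 215.]
(549, -280, 98) [167. 127.]
(549, -375, 98) [288. 368.]
(549, -280, 31) [146. 223.]
(549, -375, 31) [257. 456.]
```

The side view confirms it. The shaded upper bar, crop (170,125) to (290,370), coincides with the projected handle line at x=549 and z=98, between the two fingertips at (200,260) and (305,225).

Emit:
arm_command --pt "0 -1 15" --pt "0 -1 28" --pt "0 -1 35" --pt "0 -1 35" --pt "0 -1 35" --pt "0 -1 35" --turn '[0, 0, 0, 0, 0, 0]'

```text
clock: 29.73
tool_pos: [550.0, -328.7, 83.4]
tool_rot: [0.008, 0.715, 0.699, 0.002]
force: [0.2, -0.1, 0.8]
grip_width: 25.9
```

Emit:
arm_command --pt "0 0 0" --pt "0 0 0" --pt "0 0 0" --pt "0 0 0" --turn '[0, 0, 0, 0]' --jaw 255

```text
clock: 30.07
tool_pos: [548.1, -328.8, 83.8]
tool_rot: [0.006, 0.715, 0.699, 0.001]
force: [-8.7, -0.8, 7.3]
grip_width: 10.1
```

Emit:
arm_command --pt "0 -15 0" --pt "0 -35 0" --pt "0 -55 0" --pt "0 -75 0" --pt "0 -95 0" --pt "0 -115 0" --pt "0 -135 0" --pt "0 -148 0" --pt "0 -158 0" --pt "0 -158 0" --pt "0 -158 0" --pt "0 -158 0" --turn '[0, 0, 0, 0, 0, 0, 0, 0, 0, 0, 0, 0]'

```text
clock: 31.07
tool_pos: [391.0, -326.7, 83.7]
tool_rot: [0.008, 0.715, 0.699, 0.0]
force: [-1.0, -1.4, 8.0]
grip_width: 9.9
```

```bash
python3 -c "
from h import *
plan((390,-326,200,-.02))"
```

```text
t 31.1 p [ 391.  -326.7   83.7] ang -0.022 w 9.9 F [-1.  -1.4  8. ] q [-0.7   0.34  2.   -0.    0.78 -0.68]
[  -0.5    0.4 -116.3] turn -0.002
```

Emit:
arm_command --pt "0 0 0" --pt "0 0 0" --pt "0 0 0" --pt "0 0 -30" --pt "0 0 -60" --pt "0 0 -100" --pt "0 0 -120" --pt "330 0 -150" --pt "330 0 -150" --pt "330 0 -150" --pt "330 0 -150" --pt "330 0 -150" --pt "330 0 -150" --pt "330 0 -150" --pt "330 0 -150" --pt "330 0 -150" --pt "330 0 -150" --turn '[0, 0, 0, 0, 0, 0, 0, 0, 0, 0, 0, 0, 0, 0, 0, 0, 0]' --jaw 183

```text
clock: 32.48
tool_pos: [396.4, 6.9, 230.3]
tool_rot: [0.008, 0.713, 0.701, 0.001]
force: [0.3, -0.3, -0.2]
grip_width: 26.0
```

```bash
python3 -c "
from h import *
plan()
for n in('top','side'):
    r,d,m=snap(n); np.savez(n+'1.npz',r=r,d=d)
    if n=='top': A=cv2.resize(r[125:235,385:505,::-1],None,fx=3.6,fy=3.6,interpolation=cv2.INTER_CUBIC)
    else: B=cv2.resize(r[260:380,270:370,::-1],None,fx=3.6,fy=3.6,interpolation=cv2.INTER_CUBIC)
print(A.shape,B.shape)
C=np.zeros((432,432+360,3),np.uint8); C[:396,:432]=A; C[:432,432:]=B
cv2.imwrite('pics/d1.png',C)"
```

```text
t 32.5 p [396.4   6.9 230.3] ang -0.017 w 26.0 F [ 0.3 -0.3 -0.2] q [ 0.02 -0.04  2.07 -0.01  1.1   0.05]
(396, 432, 3) (432, 360, 3)
```

View pics/d1.png

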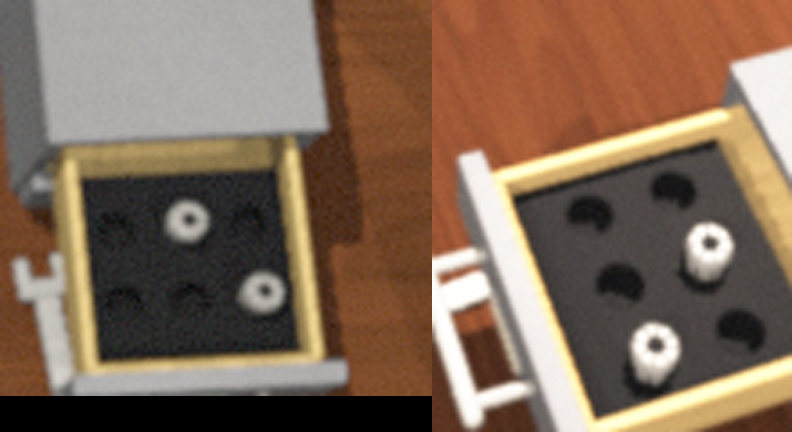

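Two collets: back row middle at crop (188,219) and front row right at (266,291). The other four pockets are empty.

```bash
python3 -c "
from h import *
mt,ms=eyes.camera_model('top'),eyes.camera_model('side')
T=np.array([(188,220),(266,291),(116,226),(124,298)])/3.6+[385,125]
S=(np.array([(711,243),(656,345)])-[432,0])/3.6+[270,260]
print(onplane(mt,T[:2],115).round(1),onplane(ms,S,115).round(1)); print(onplane(mt,T[2:],97).round(1))
for z in(1,):
  d=np.load('top1.npz')['d'];P=cloud(d,mt); W=(P[...,2]>104)&(P[...,2]<122)&(P[...,0]>460)&(P[...,0]<575)&(abs(P[...,1]+328)<72)
  n,l,s,c=cv2.connectedComponentsWithStats(W.astype(np.uint8))
  for i in range(1,n):
    if s[i,4]>25: print(s[i,4],c[i],onplane(mt,c[i],114).round(1))
"
```

```text
[[ 542.7 -327.8  115. ]
 [ 490.  -374.5  115. ]] [[ 545.5 -329.1  115. ]
 [ 492.7 -373.9  115. ]]
[[ 545.8 -283.1   97. ]
 [ 494.9 -282.6   97. ]]
91 [436.05494505 186.47252747] [[ 542.2 -325.1  114. ]]
98 [457.05102041 206.12244898] [[ 489.8 -370.3  114. ]]
```

```bash
python3 -c "
from h import *
plan((543.5,-328,180,-.02),(543.5,-328,101,-.02))"
```

```text
t 32.6 p [396.3   4.6 230. ] ang -0.021 w 26.0 F [ 0.1  0.1 -0.5] q [ 0.02 -0.04  2.07 -0.01  1.1   0.05]
[-328.8  153.6   55.5] turn -0.001
[-328.   152.6  134.5] turn -0.001
```

Emit:
arm_command --pt "-329 153 55" --pt "-329 153 55" --pt "-329 153 55" --pt "-329 153 55" --pt "-329 153 55" --pt "-329 153 55" --pt "-329 153 55" --pt "-329 153 55" --pt "-329 153 55" --pt "-329 153 55" --pt "-329 153 55" --pt "-329 153 85" --pt "-329 153 103" --pt "-329 153 103" --pt "-329 153 103" --pt "-329 153 103" --turn '[0, 0, 0, 0, 0, 0, 0, 0, 0, 0, 0, 0, 0, 0, 0, 0]' --jaw 150

```text
clock: 33.92
tool_pos: [543.5, -328.9, 133.7]
tool_rot: [0.009, 0.715, 0.699, 0.0]
force: [-0.0, -0.4, 0.4]
grip_width: 37.7
```

```bash
python3 -c "
from h import *
plan((543.5,-328,101,-.02))"
```

```text
t 33.9 p [ 543.5 -328.9  133.7] ang -0.021 w 37.7 F [-0.  -0.4  0.4] q [-0.54  0.44  1.69 -0.    0.99 -0.52]
[ 1.3 -0.4 32.7] turn -0.001
```

Emit:
arm_command --pt "1 0 12" --pt "1 0 22" --pt "1 0 29" --pt "1 0 32" --pt "1 0 32" --pt "1 0 32" --turn '[0, 0, 0, 0, 0, 0]'

```text
clock: 34.42
tool_pos: [543.8, -328.2, 101.4]
tool_rot: [0.008, 0.715, 0.699, 0.0]
force: [-1.1, -0.5, -0.2]
grip_width: 37.9
```

Emit:
arm_command --pt "0 0 0" --pt "0 0 0" --pt "0 0 0" --pt "0 0 0" --pt "0 0 0" --pt "0 0 -20" --pt "0 0 -40" --pt "0 0 -75" --pt "0 0 -100" --pt "0 0 -100" --pt "0 0 -100" --turn '[0, 0, 0, 0, 0, 0, 0, 0, 0, 0, 0]' --jaw 255

```text
clock: 35.33
tool_pos: [543.4, -327.5, 202.9]
tool_rot: [0.01, 0.715, 0.699, 0.001]
force: [-1.0, -0.1, -0.5]
grip_width: 24.4
```

```bash
python3 -c "
from h import *
plan((641.6,153.5,200,-.1),(641.6,153.5,140,-.1))"
```

```text
t 35.3 p [ 543.4 -327.5  202.9] ang -0.021 w 24.4 F [-1.  -0.1 -0.5] q [-0.54  0.37  1.64 -0.    1.12 -0.52]
[483.   87.9  -1.9] turn 0.079
[483.7  87.   58. ] turn 0.079
```

Emit:
arm_command --pt "483 88 0" --pt "483 88 0" --pt "483 88 0" --pt "483 88 0" --pt "483 88 0" --pt "483 88 0" --pt "483 88 0" --pt "483 88 0" --pt "483 88 0" --pt "483 88 0" --pt "483 88 0" --pt "483 88 0" --pt "483 88 0" --pt "483 88 0" --pt "483 88 0" --pt "483 87 35" --pt "483 87 60" --pt "483 87 60" --pt "483 87 60" --pt "483 87 60" --turn '[0.08, 0.08, 0.08, 0.08, 0.08, 0.08, 0.08, 0.08, 0.08, 0.08, 0.08, 0.08, 0.08, 0.08, 0.08, 0.08, 0.08, 0.08, 0.08, 0.08]'

```text
clock: 37.0
tool_pos: [642.2, 151.8, 139.2]
tool_rot: [0.01, 0.742, 0.67, 0.001]
force: [-0.1, -0.1, -0.9]
grip_width: 24.4
```

```bash
python3 -c "
from h import *
plan((641.6,153.5,107,-.1))
r,d,m=snap('side')
cv2.imwrite('pics/p1.png',cv2.resize(r[140:230,260:350,::-1],None,fx=6,fy=6,interpolation=cv2.INTER_CUBIC))"
```

```text
t 37.0 p [642.2 151.8 139.2] ang -0.103 w 24.4 F [-0.1 -0.1 -0.9] q [ 0.24  0.47  1.63 -0.02  1.03  0.35]
[ 2.  -1.3 32.2] turn -0.003
```

View pics/p1.png

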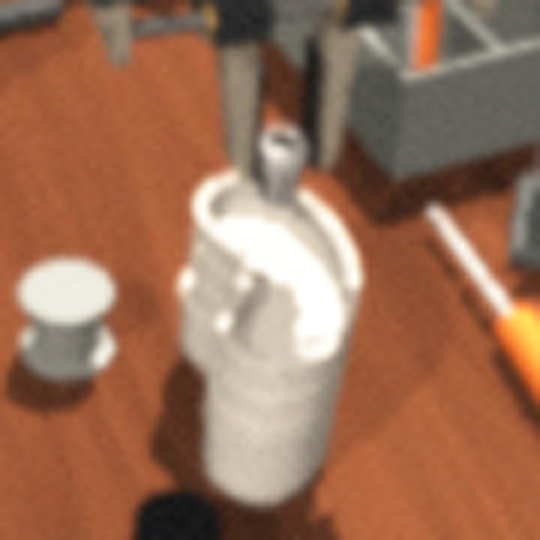

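The collet is held upright (282,160) over the far half of the stack (275,270). Lowering and releasing.

Emit:
arm_command --pt "2 -1 12" --pt "2 -1 22" --pt "2 -1 27" --pt "2 -1 30" --pt "2 -1 32" --pt "2 -1 33" --pt "2 -1 33" --turn '[0, 0, 0, 0, 0, 0, 0]'

```text
clock: 37.63
tool_pos: [642.4, 153.8, 106.6]
tool_rot: [0.01, 0.742, 0.67, 0.002]
force: [-0.1, -0.5, 0.4]
grip_width: 24.1
```

Emit:
arm_command --pt "0 0 0" --pt "0 0 0" --pt "0 0 0" --pt "0 0 0" --pt "0 0 -30" --pt "0 0 -70" --pt "0 0 -100" --pt "0 0 -110" --pt "0 0 -110" --turn '[0, 0, 0, 0, 0, 0, 0, 0, 0]' --jaw 150

```text
clock: 38.38
tool_pos: [642.4, 155.7, 220.2]
tool_rot: [0.012, 0.742, 0.67, 0.005]
force: [-0.3, 0.5, -0.8]
grip_width: 37.8
```

```bash
python3 -c "
from h import *
plan((491,-374,190,-.02),(491,-374,134,-.02))"
```

```text
t 38.4 p [642.4 155.7 220.2] ang -0.102 w 37.8 F [-0.3  0.5 -0.8] q [ 0.24  0.39  1.56 -0.02  1.17  0.35]
[-542.2  -97.2   32.7] turn -0.082
[-541.7  -98.5   88.7] turn -0.082
```

Emit:
arm_command --pt "-542 -97 32" --pt "-542 -97 32" --pt "-542 -97 32" --pt "-542 -97 32" --pt "-542 -97 32" --pt "-542 -97 32" --pt "-542 -97 32" --pt "-542 -97 32" --pt "-542 -97 32" --pt "-542 -97 32" --pt "-542 -97 32" --pt "-542 -97 32" --pt "-542 -97 32" --pt "-542 -97 32" --pt "-542 -97 32" --pt "-542 -97 32" --pt "-542 -98 60" --pt "-542 -98 88" --pt "-542 -98 88" --pt "-542 -98 88" --turn '[-0.08, -0.08, -0.08, -0.08, -0.08, -0.08, -0.08, -0.08, -0.08, -0.08, -0.08, -0.08, -0.08, -0.08, -0.08, -0.08, -0.08, -0.08, -0.08, -0.08]'

```text
clock: 40.05
tool_pos: [491.0, -371.9, 133.4]
tool_rot: [0.01, 0.714, 0.7, 0.004]
force: [0.1, 0.0, -0.3]
grip_width: 37.7
```

```bash
python3 -c "
from h import *
plan((491,-374,101,-.02))"
```

```text
t 40.0 p [ 491.  -371.9  133.4] ang -0.021 w 37.7 F [ 0.1  0.  -0.3] q [-0.65  0.41  1.74  0.01  0.97 -0.64]
[-1.9 -0.6 32.4] turn -0.001
```

Emit:
arm_command --pt "-2 0 12" --pt "-2 0 22" --pt "-2 0 29" --pt "-2 0 32" --pt "-2 0 32" --pt "-2 0 32" --turn '[0, 0, 0, 0, 0, 0]'

```text
clock: 40.55
tool_pos: [491.6, -374.2, 101.5]
tool_rot: [0.01, 0.714, 0.7, 0.004]
force: [0.3, -0.1, 0.1]
grip_width: 38.0
```

Emit:
arm_command --pt "0 0 0" --pt "0 0 0" --pt "0 0 0" --pt "0 0 0" --pt "0 0 0" --pt "0 0 -20" --pt "0 0 -40" --pt "0 0 -75" --pt "0 0 -100" --pt "0 0 -100" --pt "0 0 -100" --turn '[0, 0, 0, 0, 0, 0, 0, 0, 0, 0, 0]' --jaw 255

```text
clock: 41.47
tool_pos: [490.4, -373.9, 202.9]
tool_rot: [0.011, 0.714, 0.7, 0.004]
force: [-1.0, 0.6, -1.8]
grip_width: 24.4
```

```bash
python3 -c "
from h import *
r,d,m=snap('top'); P=cloud(d,m)
W=(P[...,2]>106)&(P[...,2]<126)&(abs(P[...,0]-640)<60)&(abs(P[...,1]-123)<80)
n,l,s,c=cv2.connectedComponentsWithStats(W.astype(np.uint8))
for i in range(1,n):
    if s[i,4]>15: print('in dish',s[i,4],onplane(m,c[i],118).round(1))
print('stack',fine(r,m,(641,123.5,-.21),102))
plan((629.6,94.5,200,-.1),(629.6,94.5,140,-.1))"
```

```text
in dish 88 [[639.8 153.2 118. ]]
stack ([642.76, 123.698, -0.196], np.float64(1.15), 125, np.float64(0.89))
t 41.5 p [ 489.5 -373.2  201.3] ang -0.021 w 24.5 F [-0.3 -0.5 -1.4] q [-0.66  0.34  1.68  0.01  1.1  -0.64]
[470.5 130.3  -0. ] turn 0.079
[471.  129.2  59.9] turn 0.079
```

First collet stands in the top dish; the second is held.

Emit:
arm_command --pt "471 130 0" --pt "471 130 0" --pt "471 130 0" --pt "471 130 0" --pt "471 130 0" --pt "471 130 0" --pt "471 130 0" --pt "471 130 0" --pt "471 130 0" --pt "471 130 0" --pt "471 130 0" --pt "471 130 0" --pt "471 130 0" --pt "471 130 0" --pt "471 130 0" --pt "471 129 35" --pt "471 129 60" --pt "471 129 60" --pt "471 129 60" --pt "471 129 60" --turn '[0.08, 0.08, 0.08, 0.08, 0.08, 0.08, 0.08, 0.08, 0.08, 0.08, 0.08, 0.08, 0.08, 0.08, 0.08, 0.08, 0.08, 0.08, 0.08, 0.08]'

```text
clock: 43.18
tool_pos: [629.9, 93.5, 141.0]
tool_rot: [0.01, 0.742, 0.67, 0.005]
force: [0.0, -0.2, -0.5]
grip_width: 24.4
```

```bash
python3 -c "
from h import *
plan((629.6,94.5,107,-.1))"
```

```text
t 43.2 p [629.9  93.5 141. ] ang -0.102 w 24.4 F [ 0.  -0.2 -0.5] q [ 0.15  0.44  1.69 -0.01  1.    0.26]
[ 1.2 -1.1 34. ] turn -0.002
```

Emit:
arm_command --pt "1 -1 12" --pt "1 -1 22" --pt "1 -1 28" --pt "1 -1 31" --pt "1 -1 33" --pt "1 -1 34" --pt "1 -1 34" --turn '[0, 0, 0, 0, 0, 0, 0]'

```text
clock: 43.77
tool_pos: [629.7, 94.4, 106.9]
tool_rot: [0.01, 0.742, 0.67, 0.005]
force: [0.3, -0.2, -1.6]
grip_width: 24.2
```

Emit:
arm_command --pt "0 0 0" --pt "0 0 0" --pt "0 0 0" --pt "0 0 0" --pt "0 0 -30" --pt "0 0 -70" --pt "0 0 -100" --pt "0 0 -110" --pt "0 0 -110" --turn '[0, 0, 0, 0, 0, 0, 0, 0, 0]' --jaw 150

```text
clock: 44.52
tool_pos: [629.3, 95.7, 220.3]
tool_rot: [0.012, 0.742, 0.67, 0.007]
force: [0.7, 0.1, -0.5]
grip_width: 37.7
```

```bash
python3 -c "
from h import *
plan((390.5,-326.7,190,-.02),(390.5,-326.7,120,-.02))"
```

```text
t 44.5 p [629.3  95.7 220.3] ang -0.102 w 37.7 F [ 0.7  0.1 -0.5] q [ 0.16  0.35  1.62 -0.01  1.14  0.26]
[-444.3 -195.4   27.4] turn -0.082
[-443.9 -197.2   97.4] turn -0.082
```

Emit:
arm_command --pt "-444 -195 27" --pt "-444 -195 27" --pt "-444 -195 27" --pt "-444 -195 27" --pt "-444 -195 27" --pt "-444 -195 27" --pt "-444 -195 27" --pt "-444 -195 27" --pt "-444 -195 27" --pt "-444 -195 27" --pt "-444 -195 27" --pt "-444 -195 27" --pt "-444 -195 27" --pt "-444 -195 27" --pt "-444 -197 60" --pt "-444 -197 97" --pt "-444 -197 97" --pt "-444 -197 97" --pt "-444 -197 97" --turn '[-0.08, -0.08, -0.08, -0.08, -0.08, -0.08, -0.08, -0.08, -0.08, -0.08, -0.08, -0.08, -0.08, -0.08, -0.08, -0.08, -0.08, -0.08, -0.08]' --jaw 183

```text
clock: 46.1
tool_pos: [391.4, -326.3, 121.2]
tool_rot: [0.012, 0.714, 0.7, 0.007]
force: [-0.3, -0.6, -0.2]
grip_width: 26.1
```

```bash
python3 -c "
from h import *
plan((391,-326.7,84,-.02))
m=eyes.camera_model('side'); r,d,_=snap('side'); R=rot(m)
cv2.imwrite('pics/h2.png',cv2.resize(r[270:360,240:360,::-1],None,fx=5,fy=5,interpolation=cv2.INTER_CUBIC))
for y in(-326.7,-279,-374): print(((cv2.projectPoints(np.array([(391,y,98)],float),cv2.Rodrigues(R.T)[0],-R.T@np.array(m['eye']),K(m),np.array(m['D']))[0].ravel()-[240,270])*5).round())"
```

```text
t 46.1 p [ 391.4 -326.3  121.2] ang -0.021 w 26.1 F [-0.3 -0.6 -0.2] q [-0.71  0.28  1.98  0.01  0.86 -0.69]
[-0.2 -1.4 37.1] turn -0.001
[165. 418.]
[129. 312.]
[204. 532.]
```

View pics/h2.png

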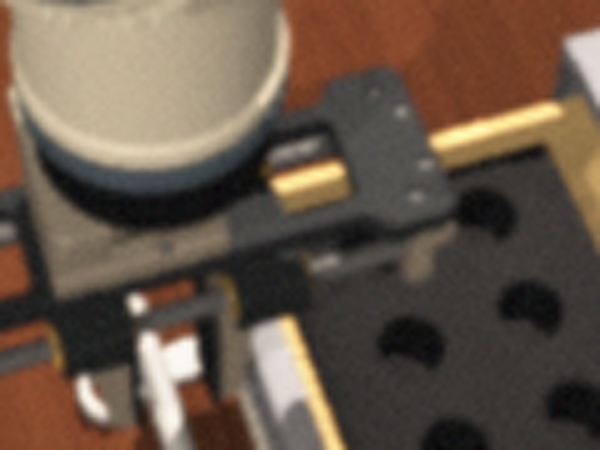

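The bar (155,340)–(180,440) lies between the two fingers, and all the visible pockets are empty. Gripping the bar and closing the drawer.

Emit:
arm_command --pt "0 -0.5 15" --pt "0 -0.5 28" --pt "0 -0.5 36" --pt "0 -0.5 36" --pt "0 -0.5 36" --turn '[0, 0, 0, 0, 0]'

```text
clock: 46.57
tool_pos: [392.7, -327.3, 86.7]
tool_rot: [0.013, 0.714, 0.7, 0.007]
force: [-0.5, 0.5, 0.6]
grip_width: 26.1
```

Emit:
arm_command --pt "0 0 0" --pt "0 0 0" --pt "0 0 0" --pt "0 0 0" --pt "0 15 0" --pt "0 35 0" --pt "0 55 0" --pt "0 75 0" --pt "0 95 0" --pt "0 115 0" --pt "0 130 0" --pt "0 140 0" --pt "0 147 0" --pt "0 152 0" --pt "0 155 0" --pt "0 157 0" --pt "0 158 0" --pt "0 158 0" --turn '[0, 0, 0, 0, 0, 0, 0, 0, 0, 0, 0, 0, 0, 0, 0, 0, 0, 0]' --jaw 255

```text
clock: 48.07
tool_pos: [548.1, -329.6, 87.9]
tool_rot: [0.01, 0.714, 0.7, 0.006]
force: [1.3, -4.4, -28.6]
grip_width: 9.7
```

Emit:
arm_command --pt "0 0 2" --pt "0 0 2" --pt "0 0 2" --pt "0 0 2" --pt "0 0 -30" --pt "0 0 -60" --pt "0 0 -100" --pt "0 0 -115" --pt "0 0 -115" --pt "47 -150 -115" --pt "47 -150 -115" --pt "47 -150 -115" --pt "47 -150 -115" --pt "47 -150 -115" --pt "47 -150 -115" --pt "47 -150 -115" --turn '[0, 0, 0, 0, 0, 0, 0, 0, 0, 0, 0, 0, 0, 0, 0, 0]' --jaw 183

```text
clock: 49.4
tool_pos: [397.6, -279.3, 199.7]
tool_rot: [0.011, 0.714, 0.7, 0.006]
force: [-0.8, 0.2, 0.2]
grip_width: 26.3
```

```bash
python3 look.py 3; python3 -c "
from h import *
plan()
r,d,m=snap('top'); r2,_,_=snap('side'); P=cloud(d,m)
W=(P[...,2]>106)&(P[...,2]<126)&(abs(P[...,0]-640)<60)&(abs(P[...,1]-123)<80)
n,l,s,c=cv2.connectedComponentsWithStats(W.astype(np.uint8))
for i in range(1,n):
    if s[i,4]>15: print('in dish',s[i,4],onplane(m,c[i],118).round(1))
cv2.imwrite('pics/fin.png',np.hstack([r[40:340,90:490,::-1],r2[80:380,130:530,::-1]]))"
```

```text
floor slope,h [1.3000e-02 7.0000e-03 8.3648e+01] want 84 396
stack ([642.252, 122.533, -0.211], np.float64(1.5), 69, np.float64(0.63)) ([641.233, 123.588, -0.201], np.float64(2.48), 125, np.float64(0.89))
t 49.5 p [ 398.  -279.4  199.6] ang -0.021 w 26.2 F [-0.2  0.2 -0.4] q [-0.62  0.14  1.96  0.01  1.02 -0.6 ]
in dish 89 [[639.6 153.3 118. ]]
in dish 86 [[626.6  95.  118. ]]
```

View pics/fin.png

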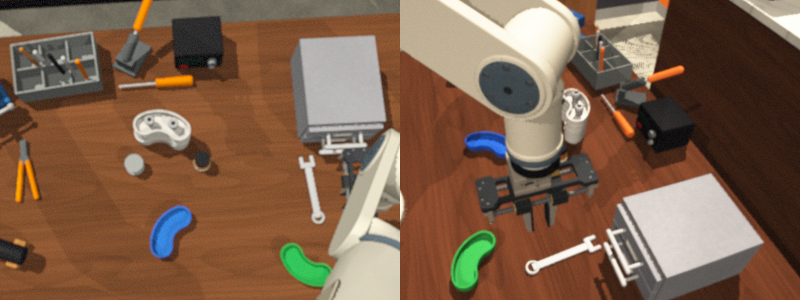

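```bash
python3 -c "
from cell import order
print(order.sign_off())"
```

```text
the job is handed in; nothing more can be done
None
```

I finished the job and handed it in at about 50 s on the robot's clock. I nested the three shallow dishes present in the deep one and stood both collets found in the drawer upright in the top dish. The drawer is shut.

**Problem fixed:** the first dish went down crooked because my first outline measurement was several mm off, so one end sat about 12 mm high. I improved the measurement, regripped the dish and seated it. The other two dishes went straight in.

**Last checks:**
- **Stack:** the top dish's floor measured 83.6 mm high (84 mm expected), tilted about 0.015 rad. Its outline was about 4 mm and 0.01–0.02 rad from where the deep dish first stood.
- **Collets:** both stand in the top dish, about 30 mm either side of its middle.
- **Drawer:** the gripper ended at x = 548.1 mm, the same position as when it first held the shut handle. The five pockets visible in the last picture of the open drawer were empty.
- **Bench:** in the final pictures the other tools and the blue and green look-alikes looked unmoved. I checked them only by eye.

**Not certain:** two ways of fitting the stack's outline differed by 1–2 mm. The wrist force reached about 40 N while the first dish was jammed, well under the 120 N limit.

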